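# Refill the sprung jar lift

## Robot

A 7-joint arm with a two-finger parallel gripper is mounted at the origin on the work surface. World frame = base frame: x ahead of the robot, y to its left, z up, the work surface at z = 0. Lengths are in m, angles in rad, forces in N, time in s.
With the tool pointing down it reaches from about 0.4 to 0.85 m from the base axis. Payload 6.9 kg.
Tool frame: the origin (TCP) lies midway between the tips of the shut fingers; the grasp point (between the pads) lies 19 mm behind it; z points along the fingers, y is the direction in which the jaws open and shut (so a half turn about z gives the same grasp; the last joint's range is limited). The gripper opens to 85 mm and grips with 20 to 120 N. Pads are 22 mm wide; open, the fingers measure 114 mm over their backs; the gripper's body (76 mm by 85 mm) begins 54 mm behind the grasp point. The pads swing forward as they close: fully open they stand 13 mm farther back than shut.
Start: joints at [1.331, 0.507, -0.238, 1.5, 0.126, 1.149, -0.155], TCP at [0.211, -0.588, 0.231] pointing down, gripper open.
Joint ranges: [-3.08, 3.08], [-0.24, 2.05], [-1.43, 1.35], [0, 2.5], [-1.52, 4.66], [0.17, 1.96], [-2.89, 2.89]. Speed limits (rad/s): [2.39, 2.39, 3.14, 3.14, 3.14, 3.14, 3.14].

## Interface

Orientations are given as a rotation vector (axis times angle).
In Python, from rig import state, capture, camera_params, ctrl gives the robot as it stands. The module is installed in compiled form; this text tells all that it offers.
- The arm moves only by the tool drive_tool, never from a script. Its argument "moves" is a list of rows, each an object with "dp": the shift along the tool's x, y, z in units of 30 mm (1.0 is 30 mm), a list of three; "turn": the turn, a rotation vector about the tool's x, y, z in units of 6 degrees (1.0 is 6 degrees), a list of three; "grip": the opening, from 0 (shut) to 1 (fully open). In form: [{"dp": [dx, dy, dz], "turn": [ax, ay, az], "grip": grip}, ...]. A call has 1 to 8 rows; each row is the pose to reach, as a shift and turn from the pose measured when the call began, along the tool's axes at that moment; what a row does not reach only later rows make up. A row lasts 1/12 s, in which the tool goes at most 41.7 mm and 7.16 degrees, less where a joint would pass 70% of its speed; a pose out of reach is approached as far as the arm can. A call with a gripper value outside its range is refused whole. The fingers move at their own pace and stop on an object; "force" is the grip in N (left out, the last holds). Time passes only in rows, so rows that repeat a pose let the fingers close. It gives the time, the measured TCP pose, the force and the opening at its end, in the units of the state.
- state(): the state, without advancing time (a new reading comes with each control period).
- capture(name): name is "scene" or "top" or "wrist"; returns the picture (400x640x3 uint8, blue, green, red); there is no depth.
- camera_params(name): a dict with "K" (3x3 intrinsics, pixels), "R" (3x3) and "t" (3): a world point X has camera coordinates R X + t. Camera axes: x right, y down, z forward; pixel columns grow to the right and rows downward; lengths in m; the calibration is good to about 2 mm. A picture is of the moment at which its call begins: read the wrist's pose just before it. camera_params takes no time and is no camera call; for the wrist camera it gives the pose at the moment of the call.
- ctrl.close_job(): hands the job in, once; it reports no verdict.
The state is a dict: "clock": time; "joint_positions": joint angles; "joint_velocities": joint speeds; "effort": joint torques, N m; "ee_pos": TCP position; "ee_rot": TCP orientation; "contact_force": force on the tool from outside, world axes, zero at the start; "torque": the same for the moment, N m; "width": finger opening in m.
Only numpy, scipy, OpenCV 4.12 (cv2) and the standard library are available. Lean on these libraries where they do the work, as an engineer would, in place of code of your own. Each camera call takes 0.05 s, during which the arm holds its last target.

## Task

Refill the sprung jar lift: unhook its blue cover (raise the front over the orange lip, tilting it back, and draw it out from under the rear rail) and lay it flat, handle up, in the middle of the green mat. Then set every amber jar waiting on the grey slab upright on the sprung platform in the well, gently and not dropped, and once all are in, turn the count knob counter-clockwise fully back to its zero stop (red mark). Leave the other glassware and tools on the bench alone.

Things in the scene. Friction and masses are not known exactly. Their poses are not given: they have to be found in the camera images.
- lift_unit: Fixed beige sprung jar lift, 204 (x) x 268 (y) mm. Origin: on the bench under its middle; z up, x from its orange front lip to its steel rear rail, y towards the knob panel. Square well, 150 x 150 inside, centred at x 0, y -43; its 22 mm wide wall tops, 90 above the bench, are a ledge for the cover. Cheeks 12 mm above the ledge at the sides (inner faces 90 from the well's centre).
- lip_top (a point): Middle of the top of the orange front lip: 7 mm thick, 186 long, rising 18 mm above the ledge, inner face at lift x = -90 mm. Axes as the lift's.
- rail_edge (a point): Middle of the lower inner edge of the steel rear keeper rail, which overhangs the ledge from lift x = +76 to +97 mm, underside 12 mm and top 18 mm above the ledge; closed behind at x = +90. The cover's rear edge (+x) starts 11 mm under it, with 7 mm of play above.
- cover_grip (a point): Grip point of the cover: a loose blue plate 174 (x) x 164 (y) x 5 mm, 175 to 290 g, with a white bar handle mid-top, 14 thick (x), 70 long (y), 36 tall. Point: 29 mm above the plate's underside. It starts on the ledge over the well, axes parallel to the lift's. To free it: tilt it 10 to 18 deg about its rear edge, front up over the lip; draw it 25 mm or more to the lift's -x; lift.
- lift_top (a point): Centre of the top face of the aluminium sprung platform in the well, 146 x 146 mm; axes parallel to the lift unit's. It stands 86 mm above the bench when empty (4 below the ledge), and moves down with the load. Five jars fit: four towards the corners (43 mm from the centre in x and y) and one in the middle.
- lift (a joint): How far the platform has sunk, m: 0 empty, 0.034 at its lower stop. Spring 300 N/m with a 0.4 N preload: each jar sinks it about 4 mm.
- counter_grip (a point): Grip point of the black count-reset knob on the lift's panel (lift x 0, y +92), on the knob's upright axis. A bar grip 38 long x 14 thick mm, its top 7 above this point, lies along the knob's own x axis; its origin is at the height to grip, and its axes turn with the knob (its x axis is parallel to the lift's x when the joint is 0).
- counter (a joint): Angle of the count-reset knob, rad: 0 at the zero stop (white pointer line at the red mark, towards the lift -x), growing clockwise seen from above, up to 5.6. Zero it by turning counter-clockwise seen from above. It stays where left; friction 0.03 N m.
- jar_slab: Fixed grey slab 190 x 190 x 4 mm on which the filled jars wait, to one side of the lift (which side varies). Origin: centre of its underside, on the bench.
- cover_mat: Fixed green mat 190 x 190 x 4 mm on the other side of the lift. Origin: centre of its underside, on the bench.
- jar1_mid (a point): Centre (half-way up, 32 mm above its underside; z along its axis) of a closed amber weighing jar with a white stopper: body 48 dia x 38 tall, then a round knob 20 dia x 26 tall on top to grip it by; 64 mm tall in all, 100 to 165 g. Three to five jars (jar1..jar5) are present; an absent one reads None.
- jar2_mid (a point): Centre (half-way up, 32 mm above its underside; z along its axis) of a closed amber weighing jar with a white stopper: body 48 dia x 38 tall, then a round knob 20 dia x 26 tall on top to grip it by; 64 mm tall in all, 100 to 165 g. Three to five jars (jar1..jar5) are present; an absent one reads None.
- jar3_mid (a point): Centre (half-way up, 32 mm above its underside; z along its axis) of a closed amber weighing jar with a white stopper: body 48 dia x 38 tall, then a round knob 20 dia x 26 tall on top to grip it by; 64 mm tall in all, 100 to 165 g. Three to five jars (jar1..jar5) are present; an absent one reads None.
- jar4_mid (a point): Centre (half-way up, 32 mm above its underside; z along its axis) of a closed amber weighing jar with a white stopper: body 48 dia x 38 tall, then a round knob 20 dia x 26 tall on top to grip it by; 64 mm tall in all, 100 to 165 g. Three to five jars (jar1..jar5) are present; an absent one reads None.
- jar5_mid (a point): Centre (half-way up, 32 mm above its underside; z along its axis) of a closed amber weighing jar with a white stopper: body 48 dia x 38 tall, then a round knob 20 dia x 26 tall on top to grip it by; 64 mm tall in all, 100 to 165 g. Three to five jars (jar1..jar5) are present; an absent one reads None.
- reagent: Bystander: amber bottle with white cap, 60 dia x 130 mm tall. Origin: centre of its underside. Leave alone.
- flask: Bystander: conical clear flask, 80 dia x 120 mm tall. Origin: centre of its underside. Leave alone.
- beaker: Bystander: clear beaker, 66 dia x 80 mm tall. Origin: centre of its underside. Leave alone.
- powder: Bystander: white pot with blue cap, 44 dia x 60 mm tall. Origin: centre of its underside. Leave alone.
- stopper: Bystander: red rubber stopper, 34 dia x 30 mm tall. Origin: centre of its underside. Leave alone.
- spoon: Bystander: white-handled spoon, 140 mm long, lying flat. Origin: centre of its length, on its underside. Leave alone.
There are look-alikes about, which are no part of the job. Leave any brown or pink look-alike of the part that bears jar4_mid alone.

How it is judged:
By the outcome, as a careful person would: the job done as asked, in the order asked, and still so for the second after the job is handed in, with the robot touching nothing.
Of jar1, jar2, jar3, jar4, jar5 only 3 to 5 are there at a start; the rules pass over those that are not, and their reading is None.
At some moment in a run one of jar1, jar2, jar3, jar4, jar5 may be knocked a few centimetres aside while the robot is not near it.
It also fails if it takes over 210 s, if anything falls off the work surface, if the arm or the gripper's body presses on something with over 40 N, if the wrist force passes 120 N, or if a joint passes its speed limit or range.

## Working session

There is one attempt and no reset: what is moved stays moved. The work goes in short steps, Python scripts to look and compute and a tool call to move; the robot and the scene stay as the last step left them, time stands still between calls to the robot, and variables do not carry over. Pictures are saved under pics/ and viewed, and the job is handed in when it is done.

Besides the shell and the picture viewer there is one more tool, called after "Emit:" by a JSON object that holds its "method" and its "body". drive_tool: Moves the arm, as the interface text tells. Its arguments: {"type":"object","properties":{"moves":{"type":"array"},"force":{"type":"number"}},"required":["moves"]}

```bash
mkdir -p pics; ls; python3 - <<'E'
from rig import state, capture, camera_params
import cv2
s=state(); print({k:s[k] for k in ('clock','ee_pos','ee_rot','width','joint_positions')})
for n in ('scene','top'):
    cv2.imwrite(f'pics/{n}0.png',capture(n)); p=camera_params(n); print(n,p)
E
```

```text
pics
{'clock': 0.0, 'ee_pos': array([ 0.21100248, -0.58777527,  0.23043069]), 'ee_rot': array([-3.09331135e+00, -5.38702294e-01,  5.30985495e-04]), 'width': 0.08523605929632788, 'joint_positions': array([ 1.33151309,  0.50832612, -0.23752391,  1.50115082,  0.12570675,
        1.14886252, -0.15476166])}
scene {'K': array([[436.55670806,   0.        , 328.06465026],
       [  0.        , 436.55670806, 204.01768739],
       [  0.        ,   0.        ,   1.        ]]), 'R': array([[-0.35449486,  0.93504803,  0.00430898],
       [ 0.75637831,  0.28946095, -0.58660397],
       [-0.54975017, -0.20468887, -0.80986247]]), 't': array([ 0.26097112, -0.35849787,  1.58078975])}
top {'K': array([[387.09862323,   0.        , 316.92745661],
       [  0.        , 387.09862323, 197.03639886],
       [  0.        ,   0.        ,   1.        ]]), 'R': array([[ 0.02488841, -0.99953828,  0.01742948],
       [-0.98226154, -0.02769219, -0.18546   ],
       [ 0.18585703, -0.0125045 , -0.98249723]]), 't': array([-0.0809075 ,  0.57194942,  0.9793583 ])}
```

View pics/scene0.png

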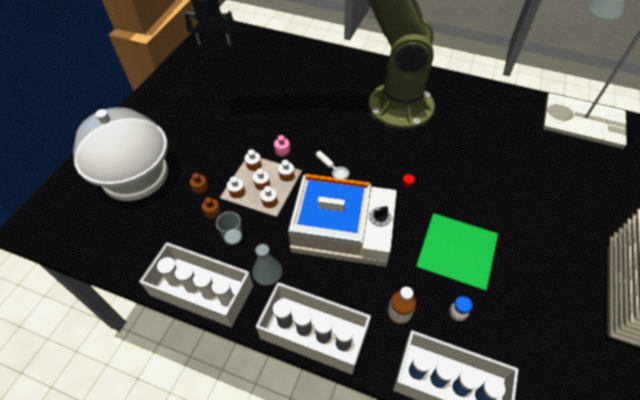

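View pics/top0.png

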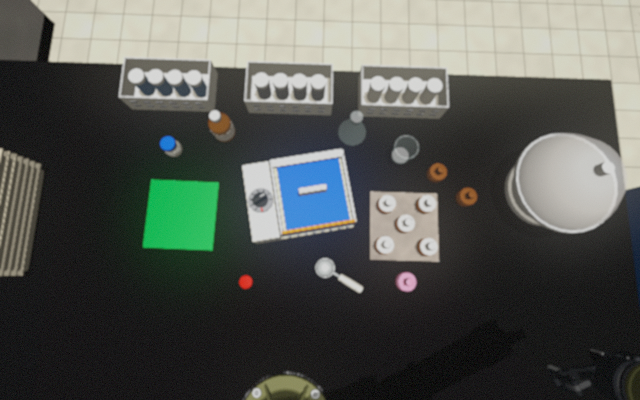

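```bash
cat > h.py <<'E'
import numpy as np, cv2
from rig import state, capture, camera_params
from scipy.spatial.transform import Rotation as Rn
def ray(p,uv):
    d=np.linalg.solve(p['K'],np.array([uv[0],uv[1],1.0])); d=p['R'].T@d; o=-p['R'].T@p['t']; return o,d
def plane(p,uv,z):
    o,d=ray(p,uv); return o+d*(z-o[2])/d[2]
def proj(p,X):
    c=p['R']@np.asarray(X)+p['t']; q=p['K']@c; return q[:2]/q[2]
def tri(obs):
    A=np.zeros((3,3));b=np.zeros(3)
    for p,uv in obs:
        o,d=ray(p,uv); d/=np.linalg.norm(d); M=np.eye(3)-np.outer(d,d); A+=M;b+=M@o
    return np.linalg.solve(A,b)
def blobs(mask,amin=20):
    n,l,s,c=cv2.connectedComponentsWithStats(mask.astype(np.uint8))
    return [(s[i,4],c[i],s[i,:4]) for i in range(1,n) if s[i,4]>=amin]
def hsv(im): return cv2.cvtColor(im,cv2.COLOR_BGR2HSV).astype(int)
def zoom(im,x0,y0,x1,y1,k): return cv2.resize(im[y0:y1,x0:x1],None,fx=k,fy=k,interpolation=cv2.INTER_CUBIC)
# tool command: target TCP world pos + R -> dp/turn units from current pose
def go(pos,R=None):
    s=state(); R0=Rn.from_rotvec(s['ee_rot'])
    dp=R0.inv().apply(np.asarray(pos)-s['ee_pos'])/0.03
    t=np.zeros(3) if R is None else np.degrees((R0.inv()*R).as_rotvec())/6
    print('dp',np.round(dp,2),'turn',np.round(t,2))
def down(yaw):  # tool down, tool y axis at world angle yaw
    y=np.array([np.cos(yaw),np.sin(yaw),0]); z=np.array([0,0,-1.]); x=np.cross(y,z)
    return Rn.from_matrix(np.stack([x,y,z],1))
E
python3 - <<'E'
from h import *
t=cv2.imread('pics/top0.png'); s=cv2.imread('pics/scene0.png')
cv2.imwrite('pics/t0z.png',zoom(t,230,120,430,310,4)[:600,:800])
cv2.imwrite('pics/s0z.png',zoom(s,210,120,410,270,4))
pt=camera_params('top');ps=camera_params('scene')
h=hsv(t)
for nm,m in (('green',(abs(h[...,0]-60)<15)&(h[...,1]>120)&(h[...,2]>80)),('blue',(abs(h[...,0]-108)<12)&(h[...,1]>120)&(h[...,2]>80)),('orange',(abs(h[...,0]-14)<6)&(h[...,1]>150)&(h[...,2]>120))):
    for a,c,b in blobs(m,40):
        r=cv2.minAreaRect(np.argwhere(m&(cv2.connectedComponents(m.astype(np.uint8))[1]==cv2.connectedComponents(m.astype(np.uint8))[1][0,0]) ) [:,::-1].astype(np.float32)) if 0 else None
        z={'green':.004,'blue':.095,'orange':.108}[nm]
        print(nm,a,c.round(1),b,plane(pt,c,z).round(4))
E
```

```text
green 5013 [180.9 214.7] [142 178  78  74] [0.5232 0.308  0.004 ]
blue 217 [167.  142.7] [159 135  17  16] [0.6997 0.3302 0.095 ]
blue 3538 [312.4 193.4] [278 158  71  71] [ 0.5753 -0.0533  0.095 ]
orange 191 [220.1 124.4] [209 115  20  17] [0.7494 0.1924 0.108 ]
orange 182 [438.1 171.2] [430 163  17  17] [ 0.6402 -0.3753  0.108 ]
orange 185 [468.1 195.7] [460 188  17  17] [ 0.578  -0.4499  0.108 ]
```

View pics/t0z.png

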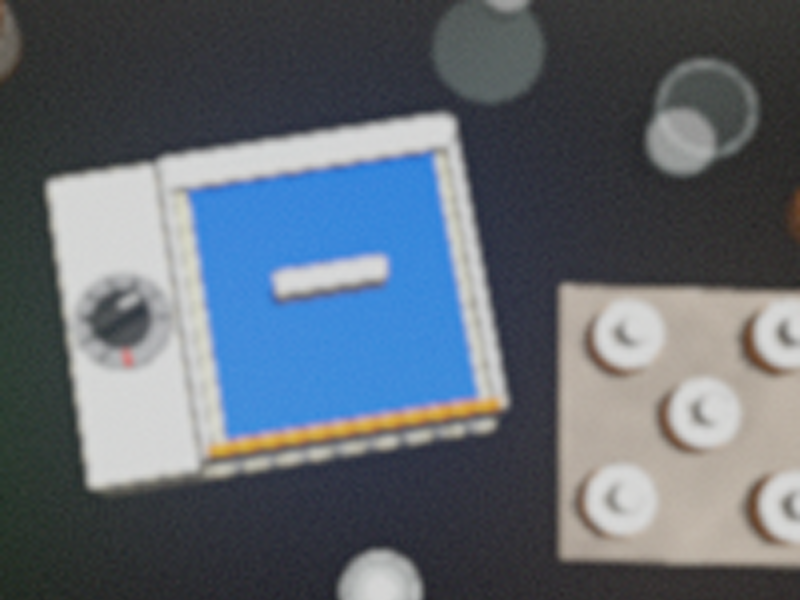

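View pics/s0z.png

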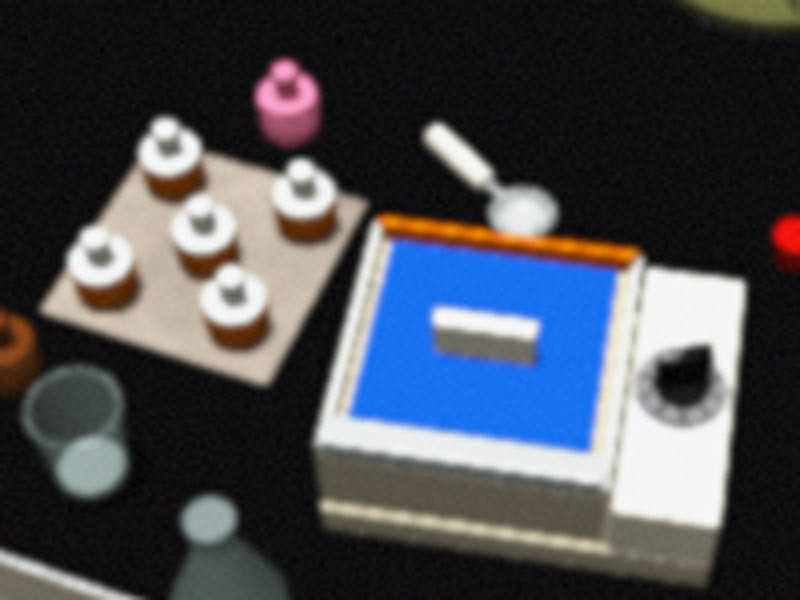

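```bash
python3 - <<'E'
from h import *
t=cv2.imread('pics/top0.png'); s=cv2.imread('pics/scene0.png')
pt=camera_params('top');ps=camera_params('scene')
print('camera top pos',-pt['R'].T@pt['t'],'scene',-ps['R'].T@ps['t'])
Z=lambda x,y:(230+(x+.5)/4-.5,120+(y+.5)/4-.5)
S=lambda x,y:(210+(x+.5)/4-.5,120+(y+.5)/4-.5)
for a,b in (((158,160),(455,113)),((212,455),(500,408)),((222,437),(478,400)),((48,182),(88,490))):
    for z in (.09,.095,.108):
        A,B=plane(pt,Z(*a),z),plane(pt,Z(*b),z); d=A-B; print(z,A.round(4),B.round(4),np.linalg.norm(d).round(4),np.degrees(np.arctan2(d[1],d[0])).round(2))
# handle ends: top face corners in both
H=[((272,270),(432,314)),] 
# handle top centre
print('handle top', tri([(pt,Z(330,270)),(ps,S(486,322))]), 'plane',plane(pt,Z(330,270),.126))
print('knob top', tri([(pt,Z(122,316)),(ps,S(685,362))]))
jt=[(625,332),(618,495),(705,408)]
for z in (.068,): print([plane(pt,Z(*q),z).round(4) for q in jt])
h=hsv(t); m=(h[...,2]>175)&(h[...,1]<40); m[:, :365]=0; m[:190]=0;m[265:]=0;m[:,442:]=0
for a,c,b in blobs(m,30): print('stopper disc',a,c.round(1),plane(pt,c,.042).round(4))
E
```

```text
camera top pos [ 0.38179695 -0.05278523  1.06970073] scene [1.23271236 0.18332068 1.06880149]
0.09 [0.6632 0.0623 0.09  ] [ 0.7013 -0.1318  0.09  ] 0.1979 101.08
0.095 [0.6618 0.0618 0.095 ] [ 0.6996 -0.1314  0.095 ] 0.1969 101.08
0.108 [0.6581 0.0602 0.108 ] [ 0.6954 -0.1304  0.108 ] 0.1942 101.08
0.09 [0.4713 0.0191 0.09  ] [ 0.5061 -0.1629  0.09  ] 0.1853 100.82
0.095 [0.4708 0.0187 0.095 ] [ 0.5054 -0.1624  0.095 ] 0.1844 100.82
0.108 [0.4696 0.0178 0.108 ] [ 0.5038 -0.1609  0.108 ] 0.1819 100.82
0.09 [0.4828 0.0132 0.09  ] [ 0.5108 -0.1489  0.09  ] 0.1645 99.8
0.095 [0.4823 0.0129 0.095 ] [ 0.5101 -0.1484  0.095 ] 0.1636 99.8
0.108 [0.481 0.012 0.108] [ 0.5084 -0.1471  0.108 ] 0.1615 99.8
0.09 [0.6462 0.1332 0.09  ] [0.4472 0.096  0.09  ] 0.2025 10.59
0.095 [0.6449 0.1322 0.095 ] [0.4469 0.0952 0.095 ] 0.2014 10.59
0.108 [0.6414 0.1297 0.108 ] [0.446  0.0932 0.108 ] 0.1988 10.59
handle top [ 0.58318401 -0.05111104  0.13349424] plane [ 0.58511328 -0.05220133  0.126     ]
knob top [0.5539309  0.07915114 0.11444267]
[array([ 0.5614, -0.2475,  0.068 ]), array([ 0.4544, -0.2421,  0.068 ]), array([ 0.5125, -0.2995,  0.068 ])]
stopper disc 3676 [404.7 225.7] [ 0.5048 -0.3026  0.042 ]
```

```bash
python3 - <<'E'
from h import *
s=state(); R=Rn.from_rotvec(s['ee_rot']).as_matrix(); print(R.round(2)); p=camera_params('wrist'); print(-p['R'].T@p['t']-s['ee_pos'], p['R'].T[:,2],p['K'])
for y in (10.6,190.6): go([.53,-.06,.38],down(np.radians(y)))
E
```

```text
[[ 0.94  0.34 -0.  ]
 [ 0.34 -0.94  0.  ]
 [-0.   -0.   -1.  ]]
[0.07051001 0.02459377 0.14145871] [-0.27917904 -0.09918868 -0.95510244] [[355.20396728   0.         318.00915213]
 [  0.         355.20396728 203.41419257]
 [  0.           0.           1.        ]]
dp [ 15.95 -12.97  -4.96] turn [-1.000e-02 -1.000e-02 -1.347e+01]
dp [ 15.95 -12.97  -4.96] turn [-1.000e-02  1.000e-02  1.653e+01]
```

Emit:
{"method": "drive_tool", "body": {"moves": [{"dp": [8,-6.5,-4.96],"turn": [0,0,-6.7],"grip": 1},{"dp": [8,-6.5,-4.96],"turn": [0,0,-6.7],"grip": 1},{"dp": [8,-6.5,-4.96],"turn": [0,0,-6.7],"grip": 1},{"dp": [8,-6.5,-4.96],"turn": [0,0,-6.7],"grip": 1},{"dp": [15.95,-12.97,-4.96],"turn": [0,0,-13.47],"grip": 1},{"dp": [15.95,-12.97,-4.96],"turn": [0,0,-13.47],"grip": 1},{"dp": [15.95,-12.97,-4.96],"turn": [0,0,-13.47],"grip": 1},{"dp": [15.95,-12.97,-4.96],"turn": [0,0,-13.47],"grip": 1}]}}

```text
clock: 0.77
ee_pos: [0.3743, -0.3168, 0.3306]
ee_rot: [-2.451, -1.963, -0.0]
contact_force: [0.9, -0.3, -0.5]
width: 0.0855
```

```bash
python3 - <<'E'
from h import *
go([.53,-.06,.38],down(np.radians(10.6)))
print(state()['joint_positions'].round(2))
E
```

```text
dp [ 9.49  3.2  -1.64] turn [-0.01 -0.01 -3.87]
[ 1.09  0.25 -0.58  1.66  0.14  1.28  0.27]
```

Emit:
{"method": "drive_tool", "body": {"moves": [{"dp": [9.49,3.2,-1.64],"turn": [0,0,-3.87],"grip": 1},{"dp": [9.49,3.2,-1.64],"turn": [0,0,-3.87],"grip": 1},{"dp": [9.49,3.2,-1.64],"turn": [0,0,-3.87],"grip": 1},{"dp": [9.49,3.2,-1.64],"turn": [0,0,-3.87],"grip": 1},{"dp": [9.49,3.2,-1.64],"turn": [0,0,-3.87],"grip": 1},{"dp": [9.49,3.2,-1.64],"turn": [0,0,-3.87],"grip": 1},{"dp": [9.49,3.2,-1.64],"turn": [0,0,-3.87],"grip": 1},{"dp": [9.49,3.2,-1.64],"turn": [0,0,-3.87],"grip": 1}]}}

```text
clock: 1.43
ee_pos: [0.5319, -0.0535, 0.3807]
ee_rot: [-1.997, -2.423, -0.006]
contact_force: [-1.0, 0.6, -0.1]
width: 0.0855
```

```bash
python3 - <<'E'
from h import *
go([.53,-.06,.38],down(np.radians(10.6)))
print(state()['joint_positions'].round(2))
p=camera_params('wrist'); im=capture('wrist'); cv2.imwrite('pics/w1.png',im); np.savez('w1.npz',**p)
E
```

```text
dp [-0.2  -0.1   0.02] turn [ 0.02 -0.04  0.07]
[ 0.58  0.34 -0.78  1.45  0.23  1.45 -0.  ]
```

View pics/w1.png

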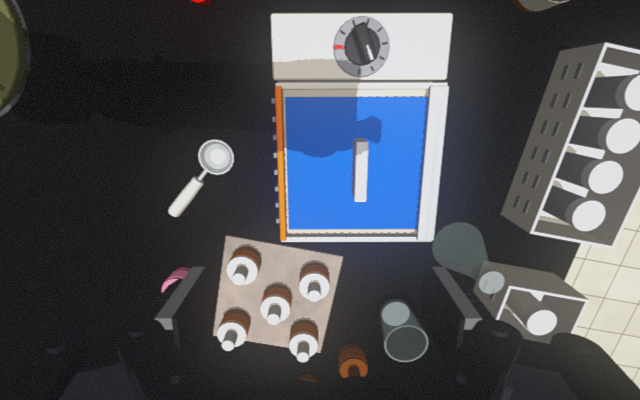

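```bash
python3 - <<'E'
from h import *
im=cv2.imread('pics/w1.png')
cv2.imwrite('pics/w1z.png',zoom(im,265,5,465,155,4)); cv2.imwrite('pics/w1y.png',zoom(im,265,120,465,255,4))
E
```

```text
(no output)
```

View pics/w1z.png

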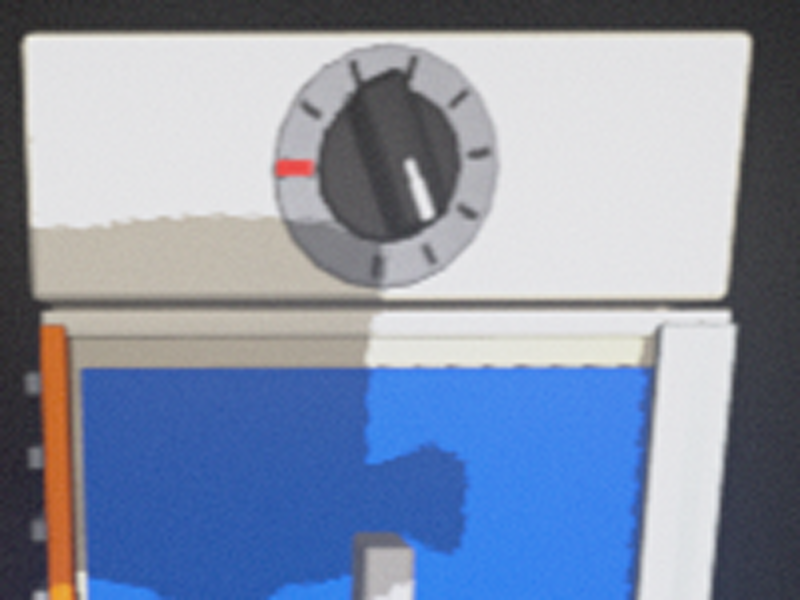

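View pics/w1y.png

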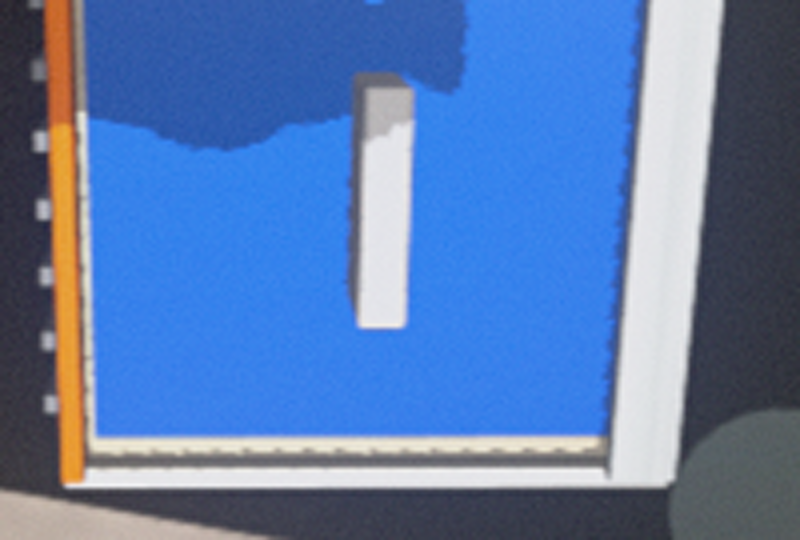

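```bash
cat >> h.py <<'E'
def ld(f): return dict(np.load(f))
def fit_pts(A,B):  # 2D rigid: A lift-frame -> B world
    a=A.mean(0);b=B.mean(0);H=(A-a).T@(B-b); th=np.arctan2(H[0,1]-H[1,0],H[0,0]+H[1,1]); R=np.array([[np.cos(th),-np.sin(th)],[np.sin(th),np.cos(th)]])
    return th,b-R@a,(R@A.T).T+(b-R@a)-B
E
python3 - <<'E'
from h import *
p=ld('w1.npz')
a=lambda x,y:(265+(x+.5)/4-.5,5+(y+.5)/4-.5)
b=lambda x,y:(265+(x+.5)/4-.5,120+(y+.5)/4-.5)
P=[plane(p,q,.131)[:2] for q in (b(361,86),b(413,86),b(406,328),b(357,328))]
P=np.array(P);print('handle',P.round(4),P.mean(0),[np.linalg.norm(P[i]-P[(i+1)%4]).round(4) for i in range(4)])
d=P[0]-P[3]+P[1]-P[2];print(np.degrees(np.arctan2(d[1],d[0]))-90)
A=[];B=[]
def add(l,uv,z): A.append(l);B.append(plane(p,uv,z)[:2])
# lip top: inner/outer ends: x -90/-97, y -43±93
add((-.097,.05),a(42,326),.108);add((-.090,.05),a(66,326),.108)
add((-.097,-.136),b(64,483),.108);add((-.090,-.136),b(84,483),.108)
# rail top inner edge x=.076 and outer .097
add((.076,.05),a(662,325),.108);add((.076,-.136),b(612,477),.108)
A=np.array(A);B=np.array(B)
th,t,r=fit_pts(A,B);print('lift yaw',np.degrees(th),t,'res mm',(r*1000).round(1).tolist())
R=np.array([[np.cos(th),-np.sin(th)],[np.sin(th),np.cos(th)]])
print('well centre',R@[0,-.043]+t,'knob',R@[0,.092]+t)
print('knob meas at z .09',plane(p,a(388,166),.092)[:2], 'cover y edges',[plane(p,q,.095)[:2].round(4) for q in (a(365,368),b(350,436))])
e=[(R.T@(plane(p,q,.095)[:2]-t)).round(4) for q in (a(365,368),b(350,436),a(82,420),b(95,400))];print(e)
print('handle in lift',(P-t)@R)
for z in (.10,.115,.125): print('bar ends',z,[(R.T@(plane(p,q,z)[:2]-t)).round(4) for q in (a(385,80),a(410,232))])
E
```

```text
handle [[ 0.5661 -0.0206]
 [ 0.58   -0.0179]
 [ 0.594  -0.0856]
 [ 0.5802 -0.0883]] [ 0.58005834 -0.0530826 ] [np.float64(0.0142), np.float64(0.0691), np.float64(0.0141), np.float64(0.0691)]
11.714772020583865
lift yaw 11.23520770888518 [ 0.57295348 -0.01022235] res mm [[-0.8, 0.6], [-0.4, 0.7], [-0.1, -0.6], [0.6, -0.4], [0.3, 1.4], [0.5, -1.7]]
well centre [ 0.58133148 -0.05239828] knob [0.55502847 0.08001452]
knob meas at z .09 [0.55519321 0.07960362] cover y edges [array([0.5605, 0.0257]), array([ 0.5917, -0.134 ])]
[array([-0.0052,  0.0376]), array([-0.0057, -0.1251]), array([-0.0872,  0.0235]), array([-0.0874, -0.1124])]
handle in lift [[-0.00878493 -0.00882661]
 [ 0.00544218 -0.00889285]
 [ 0.0059593  -0.07802133]
 [-0.00814485 -0.07795178]]
bar ends 0.1 [array([-0.0023,  0.112 ]), array([0.0058, 0.0737])]
bar ends 0.115 [array([-0.004 ,  0.1094]), array([0.0038, 0.0725])]
bar ends 0.125 [array([-0.0051,  0.1077]), array([0.0025, 0.0717])]
```

```bash
python3 - <<'E'
from h import *
go([.5800,-.0530,.16],down(np.radians(11.3)))
E
```

```text
dp [-0.34  1.55  7.36] turn [ 0.02 -0.04 -0.03]
```

Emit:
{"method": "drive_tool", "body": {"moves": [{"dp": [-0.34,1.55,7.36],"turn": [0.02,-0.04,-0.03],"grip": 0.7},{"dp": [-0.34,1.55,7.36],"turn": [0.02,-0.04,-0.03],"grip": 0.7},{"dp": [-0.34,1.55,7.36],"turn": [0.02,-0.04,-0.03],"grip": 0.7},{"dp": [-0.34,1.55,7.36],"turn": [0.02,-0.04,-0.03],"grip": 0.7},{"dp": [-0.34,1.55,7.36],"turn": [0.02,-0.04,-0.03],"grip": 0.7},{"dp": [-0.34,1.55,7.36],"turn": [0.02,-0.04,-0.03],"grip": 0.7},{"dp": [-0.34,1.55,7.36],"turn": [0.02,-0.04,-0.03],"grip": 0.7},{"dp": [-0.34,1.55,7.36],"turn": [0.02,-0.04,-0.03],"grip": 0.7}]}}

```text
clock: 2.15
ee_pos: [0.5794, -0.053, 0.1592]
ee_rot: [-1.991, -2.427, 0.002]
contact_force: [0.8, 0.6, 0.3]
width: 0.0598
```

```bash
python3 - <<'E'
from h import *
go([.5800,-.0530,.102],down(np.radians(11.3)))
p=camera_params('wrist'); im=capture('wrist'); cv2.imwrite('pics/w2.png',im); np.savez('w2.npz',**p)
E
```

```text
dp [-0.01  0.03  1.91] turn [-0.02 -0.01 -0.  ]
```

View pics/w2.png

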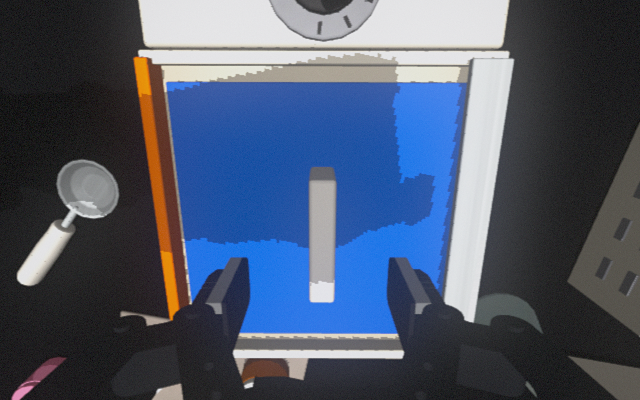

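Emit:
{"method": "drive_tool", "body": {"moves": [{"dp": [0,0.03,1.0],"turn": [0,0,0],"grip": 0.5},{"dp": [0,0.03,1.9],"turn": [0,0,0],"grip": 0.4},{"dp": [0,0.03,1.9],"turn": [0,0,0],"grip": 0.4},{"dp": [0,0.03,1.9],"turn": [0,0,0],"grip": 0.1},{"dp": [0,0.03,1.9],"turn": [0,0,0],"grip": 0},{"dp": [0,0.03,1.9],"turn": [0,0,0],"grip": 0},{"dp": [0,0.03,1.9],"turn": [0,0,0],"grip": 0},{"dp": [0,0.03,1.9],"turn": [0,0,0],"grip": 0}], "force": 60}}

```text
clock: 2.87
ee_pos: [0.5824, -0.0526, 0.1062]
ee_rot: [1.991, 2.426, 0.004]
contact_force: [-0.6, 0.2, 8.3]
width: 0.0127
```

Emit:
{"method": "drive_tool", "body": {"moves": [{"dp": [0,0,0],"turn": [0,0,0],"grip": 0},{"dp": [0,0,0],"turn": [0,0,0],"grip": 0},{"dp": [0,0,0],"turn": [0,0,0],"grip": 0},{"dp": [0,0,0],"turn": [0,0,0],"grip": 0}], "force": 60}}

```text
clock: 3.2
ee_pos: [0.5824, -0.0527, 0.1063]
ee_rot: [1.991, 2.426, 0.004]
contact_force: [-0.6, -0.1, -1.0]
width: 0.013
```

```bash
python3 - <<'E'
from h import *
p=camera_params('wrist'); im=capture('wrist'); cv2.imwrite('pics/w3.png',im)
im=capture('scene'); cv2.imwrite('pics/s3.png',zoom(im,220,120,420,270,4))
print(state()['contact_force'],state()['ee_pos'])
E
```

```text
[ 0.59924866 -0.25094914  0.1748822 ] [ 0.58241305 -0.052695    0.10625195]
```

View pics/w3.png

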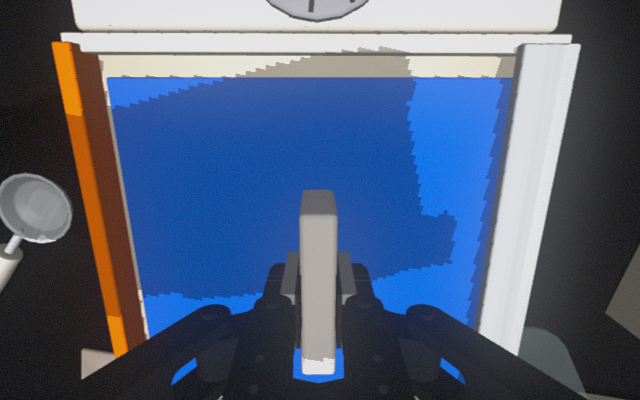

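View pics/s3.png

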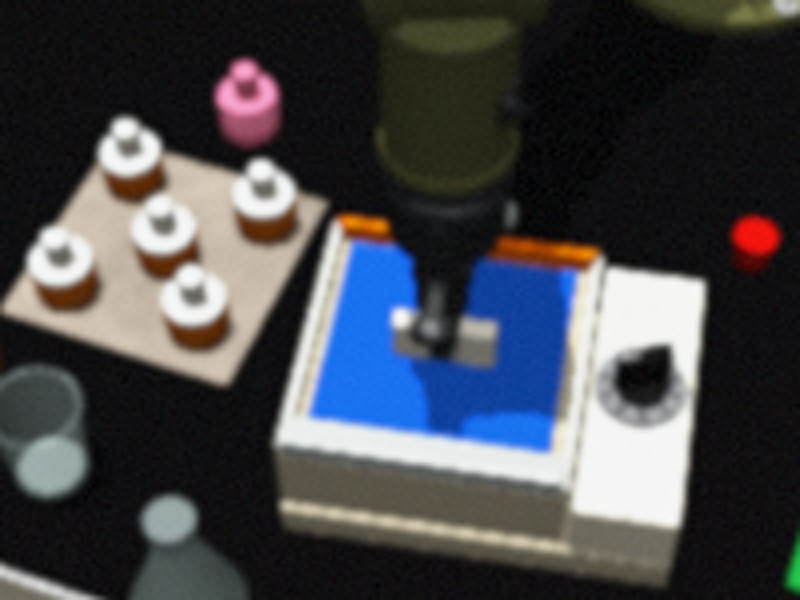

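```bash
cat >> h.py <<'E'
YAW=np.radians(11.4); L0=np.array([.5730,-.0102,0]); RL=Rn.from_rotvec([0,0,YAW])
def lift2w(v): return RL.apply(v)+L0
def tilt_about(piv_lift,deg,shift_lift,s=None):
    "move tool rigidly: rotate deg about lift +y through pivot, then shift"
    s=s or state(); Q=Rn.from_rotvec(RL.apply([0,np.radians(deg),0])); P=lift2w(piv_lift)
    return Q.apply(s['ee_pos']-P)+P+RL.apply(shift_lift), Q*Rn.from_rotvec(s['ee_rot'])
E
python3 - <<'E'
from h import *
s=state()
for d,sh in ((3,(0,0,.0005)),(6,(0,0,.001)),(10,(0,0,.0015)),(14,(0,0,.002)),(14,(-.010,0,.002)),(14,(-.036,0,.003)),(14,(-.036,0,.06))):
    print(d,sh,end=' '); go(*tilt_about((.087,-.043,.09),d,sh,s))
E
```

```text
3 (0, 0, 0.0005) dp [-0.    0.03 -0.17] turn [ 0.5 -0.  -0. ]
6 (0, 0, 0.001) dp [-0.    0.07 -0.33] turn [ 1. -0. -0.]
10 (0, 0, 0.0015) dp [-0.    0.14 -0.54] turn [ 1.67 -0.   -0.  ]
14 (0, 0, 0.002) dp [-0.    0.22 -0.74] turn [ 2.33 -0.01 -0.  ]
14 (-0.01, 0, 0.002) dp [-0.   -0.11 -0.75] turn [ 2.33 -0.01 -0.  ]
14 (-0.036, 0, 0.003) dp [-0.   -0.98 -0.78] turn [ 2.33 -0.01 -0.  ]
14 (-0.036, 0, 0.06) dp [-0.   -0.97 -2.68] turn [ 2.33 -0.01 -0.  ]
```

Emit:
{"method": "drive_tool", "body": {"moves": [{"dp": [0,0.015,-0.08],"turn": [0.25,0,0],"grip": 0},{"dp": [0,0.03,-0.17],"turn": [0.5,0,0],"grip": 0},{"dp": [0,0.05,-0.25],"turn": [0.75,0,0],"grip": 0},{"dp": [0,0.07,-0.33],"turn": [1.0,0,0],"grip": 0},{"dp": [0,0.1,-0.44],"turn": [1.33,0,0],"grip": 0},{"dp": [0,0.14,-0.54],"turn": [1.67,0,0],"grip": 0},{"dp": [0,0.18,-0.64],"turn": [2.0,0,0],"grip": 0},{"dp": [0,0.22,-0.74],"turn": [2.33,0,0],"grip": 0}], "force": 90}}

```text
clock: 3.97
ee_pos: [0.5888, -0.0513, 0.1284]
ee_rot: [-1.888, -2.3, 0.28]
contact_force: [0.6, 0.2, -2.5]
width: 0.0123
```

```bash
python3 - <<'E'
from h import *
p=camera_params('wrist'); im=capture('wrist'); cv2.imwrite('pics/w4.png',im)
im=capture('scene'); cv2.imwrite('pics/s4.png',zoom(im,220,120,420,270,4))
s=state();print(s['contact_force'],s['torque'],s['ee_pos'],s['joint_positions'].round(2),Rn.from_rotvec(s['ee_rot']).as_matrix()[:,2])
E
```

```text
[ 0.26924908 -0.4960486  -2.69992254] [ 0.04911204 -0.39606654 -0.00332539] [ 0.58955896 -0.05074137  0.12792474] [ 0.36  0.74 -0.63  1.5   0.42  1.29 -0.17] [-0.23370509 -0.04658079 -0.9711911 ]
```

View pics/w4.png

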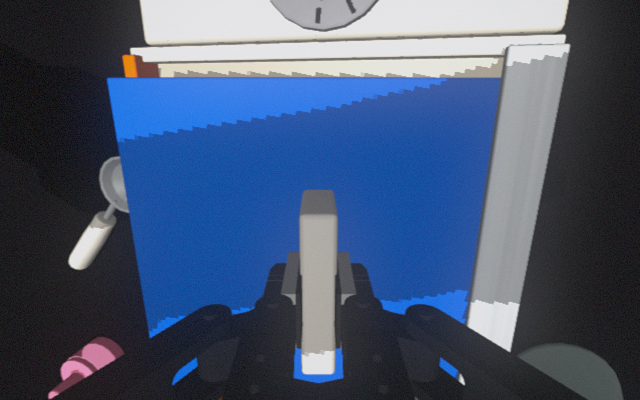

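View pics/s4.png

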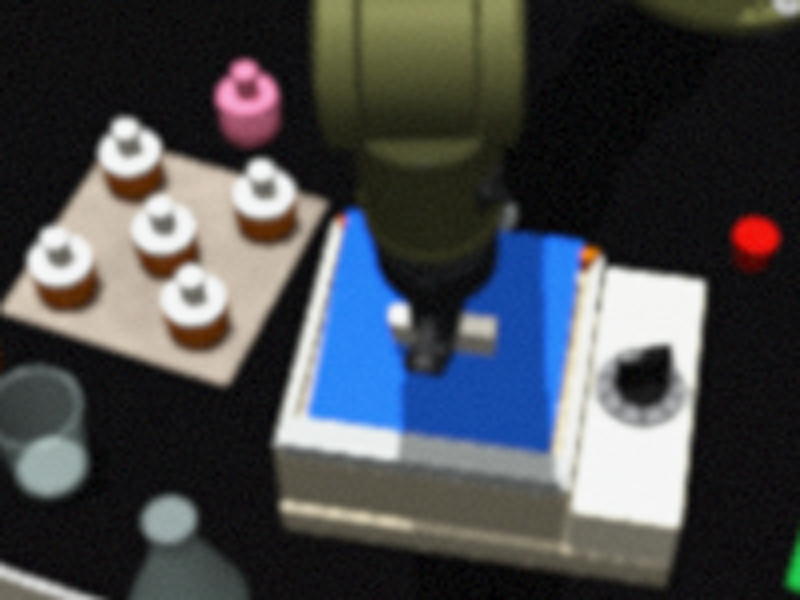

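```bash
python3 - <<'E'
from h import *
s=state()
for sh in ((-.018,0,.0005),(-.04,0,.001),(-.04,0,.03),(-.04,0,.10)): go(*tilt_about((.087,-.043,.09),0,sh,s))
E
```

```text
dp [-0.   -0.59  0.13] turn [0. 0. 0.]
dp [-0.   -1.3   0.29] turn [0. 0. 0.]
dp [-0.   -1.53 -0.65] turn [0. 0. 0.]
dp [-0.   -2.09 -2.92] turn [0. 0. 0.]
```

Emit:
{"method": "drive_tool", "body": {"moves": [{"dp": [0,-0.3,0.06],"turn": [0,0,0],"grip": 0},{"dp": [0,-0.6,0.13],"turn": [0,0,0],"grip": 0},{"dp": [0,-0.95,0.2],"turn": [0,0,0],"grip": 0},{"dp": [0,-1.3,0.28],"turn": [0,0,0],"grip": 0},{"dp": [0,-1.3,0.28],"turn": [0,0,0],"grip": 0},{"dp": [0,-1.3,0.28],"turn": [0,0,0],"grip": 0}]}}

```text
clock: 4.57
ee_pos: [0.5496, -0.0592, 0.1293]
ee_rot: [-1.889, -2.301, 0.278]
contact_force: [1.1, -0.2, -2.3]
width: 0.0124
```

```bash
python3 - <<'E'
from h import *
p=camera_params('wrist'); im=capture('wrist'); cv2.imwrite('pics/w5.png',im)
s=state();print(s['contact_force'],s['torque'],RL.inv().apply(s['ee_pos']-L0))
go(*tilt_about((.087,-.043,.09),0,(0,0,.17),s))
E
```

```text
[ 0.69012614  0.00448578 -3.22756636] [ 0.07557738 -0.41054726 -0.03529082] [-0.0318862  -0.04325269  0.12926397]
dp [-0.   -1.35 -5.5 ] turn [0. 0. 0.]
```

View pics/w5.png

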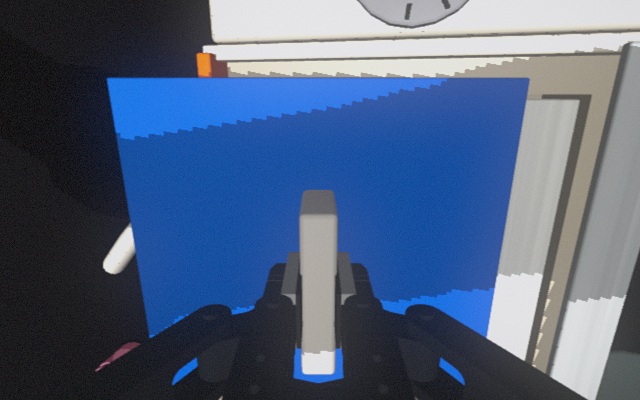

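Emit:
{"method": "drive_tool", "body": {"moves": [{"dp": [0,-0.3,-1.2],"turn": [0,0,0],"grip": 0},{"dp": [0,-0.6,-2.4],"turn": [0,0,0],"grip": 0},{"dp": [0,-0.9,-3.6],"turn": [0,0,0],"grip": 0},{"dp": [0,-1.35,-5.5],"turn": [0,0,0],"grip": 0},{"dp": [0,-1.35,-5.5],"turn": [0,0,0],"grip": 0},{"dp": [0,-1.35,-5.5],"turn": [0,0,0],"grip": 0}]}}

```text
clock: 5.12
ee_pos: [0.5521, -0.0578, 0.3038]
ee_rot: [-1.893, -2.307, 0.269]
contact_force: [0.5, 0.5, -3.3]
width: 0.0123
```

```bash
python3 - <<'E'
from h import *
pt=camera_params('top'); ps=camera_params('scene')
for n,p in (('top0',pt),('scene0',ps)):
    h=hsv(cv2.imread(f'pics/{n}.png')); m=((abs(h[...,0]-60)<15)&(h[...,1]>120)&(h[...,2]>80)).astype(np.uint8)
    c=max(cv2.findContours(m,0,cv2.CHAIN_APPROX_NONE)[0],key=cv2.contourArea)[:,0]
    P=np.array([plane(p,q,.004)[:2] for q in c]).astype(np.float32)
    r=cv2.minAreaRect(P*1000); print(r)
go([.523,.308,.30],down(np.radians(6)))
print(state()['joint_positions'].round(2))
E
```

```text
((525.2807006835938, 307.7702941894531), (196.10403442382812, 195.88134765625), 88.98248291015625)
((525.6727905273438, 309.4385986328125), (193.33729553222656, 194.93922424316406), 89.02325439453125)
dp [12.15  1.41 -0.22] turn [-2.2   0.12  0.87]
[ 0.41  0.54 -0.68  1.36  0.32  1.59 -0.07]
```

```bash
python3 - <<'E'
from h import *
go([.525,.308,.25],down(np.radians(-1)))
E
```

```text
dp [12.14  1.86  1.38] turn [-2.2   0.25  2.03]
```

Emit:
{"method": "drive_tool", "body": {"moves": [{"dp": [1.2,0.2,0.1],"turn": [-0.6,0.05,0.3],"grip": 0},{"dp": [2.4,0.4,0.2],"turn": [-1.2,0.1,0.6],"grip": 0},{"dp": [3.6,0.6,0.4],"turn": [-1.8,0.2,1.0],"grip": 0},{"dp": [4.8,0.8,0.6],"turn": [-2.2,0.25,1.4],"grip": 0},{"dp": [6.0,1.0,0.7],"turn": [-2.2,0.25,1.7],"grip": 0},{"dp": [7.2,1.1,0.8],"turn": [-2.2,0.25,2.03],"grip": 0},{"dp": [8.4,1.3,0.95],"turn": [-2.2,0.25,2.03],"grip": 0},{"dp": [9.6,1.45,1.1],"turn": [-2.2,0.25,2.03],"grip": 0}]}}

```text
clock: 5.78
ee_pos: [0.5293, 0.2327, 0.2597]
ee_rot: [2.241, 2.202, -0.001]
contact_force: [0.1, -0.7, -2.2]
width: 0.0124
```

```bash
python3 - <<'E'
from h import *
go([.525,.308,.16],down(np.radians(-1)))
E
```

```text
dp [ 2.51 -0.19  3.32] turn [-0.    0.01 -0.  ]
```

Emit:
{"method": "drive_tool", "body": {"moves": [{"dp": [0.9,-0.05,0.6],"turn": [0,0.01,0],"grip": 0},{"dp": [1.8,-0.1,1.4],"turn": [0,0.01,0],"grip": 0},{"dp": [2.51,-0.19,2.4],"turn": [0,0.01,0],"grip": 0},{"dp": [2.51,-0.19,3.0],"turn": [0,0.01,0],"grip": 0},{"dp": [2.51,-0.19,3.3],"turn": [0,0.01,0],"grip": 0},{"dp": [2.51,-0.19,3.3],"turn": [0,0.01,0],"grip": 0},{"dp": [2.51,-0.19,3.3],"turn": [0,0.01,0],"grip": 0}]}}

```text
clock: 6.37
ee_pos: [0.5252, 0.307, 0.1603]
ee_rot: [-2.242, -2.2, 0.002]
contact_force: [-0.1, -0.2, -1.7]
width: 0.0126
```

```bash
python3 - <<'E'
from h import *
s=state();print(s['contact_force'],s['ee_pos'])
im=capture('wrist'); cv2.imwrite('pics/w6.png',im); im=capture('scene'); cv2.imwrite('pics/s6.png',zoom(im,370,120,570,270,4)); cv2.imwrite('pics/t6.png',capture('top'))
go([.525,.308,.025],down(np.radians(-1)))
E
```

```text
[-0.08011408 -0.15734202 -1.66848184] [0.52522291 0.30701725 0.16027691]
dp [ 0.   -0.04  4.57] turn [ 0.02 -0.01 -0.02]
```

View pics/w6.png

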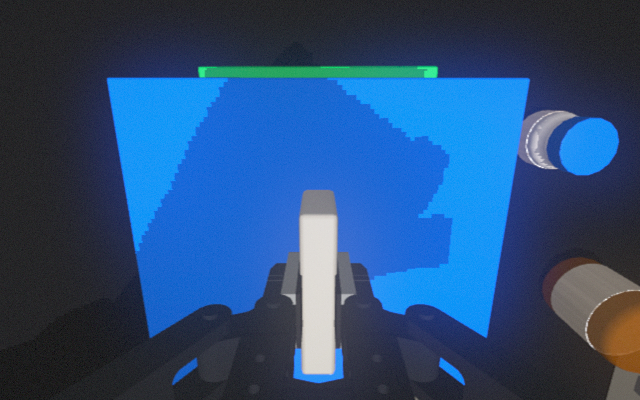

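View pics/s6.png

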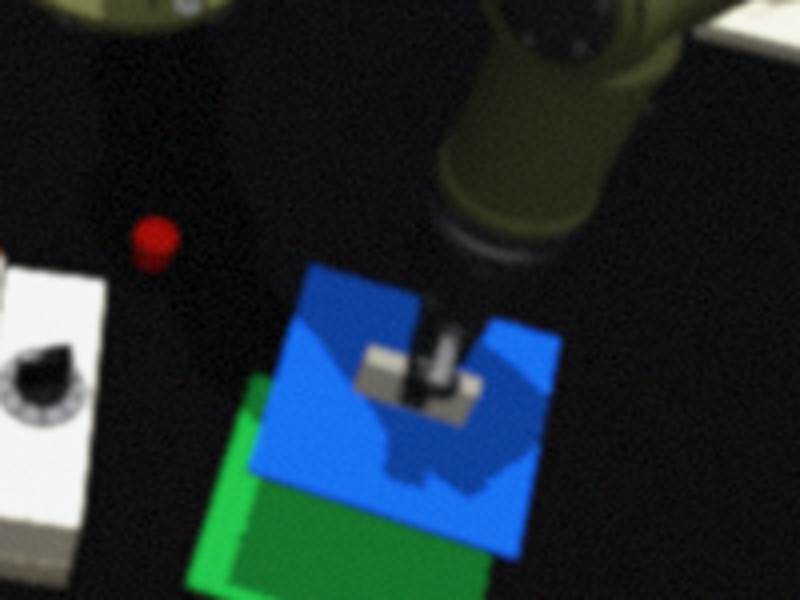

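Emit:
{"method": "drive_tool", "body": {"moves": [{"dp": [0,-0.04,1.0],"turn": [0,0,0],"grip": 0},{"dp": [0,-0.04,2.0],"turn": [0,0,0],"grip": 0},{"dp": [0,-0.04,2.9],"turn": [0,0,0],"grip": 0},{"dp": [0,-0.04,3.6],"turn": [0,0,0],"grip": 0},{"dp": [0,-0.04,4.1],"turn": [0,0,0],"grip": 0},{"dp": [0,-0.04,4.35],"turn": [0,0,0],"grip": 0},{"dp": [0,-0.04,4.45],"turn": [0,0,0],"grip": 0},{"dp": [0,-0.04,4.45],"turn": [0,0,0],"grip": 0}]}}

```text
clock: 7.18
ee_pos: [0.5256, 0.3079, 0.0291]
ee_rot: [2.243, 2.199, 0.005]
contact_force: [0.4, 0.4, -3.3]
width: 0.0125
```

Emit:
{"method": "drive_tool", "body": {"moves": [{"dp": [0,0,0.06],"turn": [0,0,0],"grip": 0},{"dp": [0,0,0.12],"turn": [0,0,0],"grip": 0},{"dp": [0,0,0.18],"turn": [0,0,0],"grip": 0},{"dp": [0,0,0.24],"turn": [0,0,0],"grip": 0}]}}

```text
clock: 7.52
ee_pos: [0.5259, 0.3081, 0.0225]
ee_rot: [2.243, 2.199, 0.006]
contact_force: [0.1, -0.1, -3.0]
width: 0.0125
```

Emit:
{"method": "drive_tool", "body": {"moves": [{"dp": [0,0,0.03],"turn": [0,0,0],"grip": 0},{"dp": [0,0,0.06],"turn": [0,0,0],"grip": 0},{"dp": [0,0,0.08],"turn": [0,0,0],"grip": 0},{"dp": [0,0,0.1],"turn": [0,0,0],"grip": 0}]}}

```text
clock: 7.85
ee_pos: [0.5261, 0.3082, 0.0203]
ee_rot: [2.242, 2.198, 0.007]
contact_force: [-3.4, -2.2, 11.7]
width: 0.0121
```

```bash
python3 - <<'E'
from h import *
s=state();print(s['contact_force'],s['torque'],s['ee_pos'])
E
```

```text
[-3.38606937 -2.22021301 11.72543271] [-0.65262041  0.77262114  0.00632424] [0.52611944 0.30819973 0.02030056]
```

Emit:
{"method": "drive_tool", "body": {"moves": [{"dp": [0,0,-0.02],"turn": [0,0,0],"grip": 0.1},{"dp": [0,0,-0.02],"turn": [0,0,0],"grip": 0.3},{"dp": [0,0,-0.02],"turn": [0,0,0],"grip": 0.5},{"dp": [0,0,-0.02],"turn": [0,0,0],"grip": 0.6},{"dp": [0,0,-0.3],"turn": [0,0,0],"grip": 0.6},{"dp": [0,0,-1.5],"turn": [0,0,0],"grip": 0.6},{"dp": [0,0,-3],"turn": [0,0,0],"grip": 0.6},{"dp": [0,0,-5],"turn": [0,0,0],"grip": 0.6}]}}

```text
clock: 8.52
ee_pos: [0.5248, 0.3078, 0.1501]
ee_rot: [2.242, 2.2, 0.005]
contact_force: [1.5, 1.2, 0.2]
width: 0.0517
```

```bash
python3 - <<'E'
from h import *
s=state();print(s['contact_force'],s['torque'],s['ee_pos'])
im=capture('wrist'); cv2.imwrite('pics/w7.png',im); im=capture('scene'); cv2.imwrite('pics/s7.png',zoom(im,390,180,540,300,5)); cv2.imwrite('pics/t7.png',capture('top'))
E
```

```text
[1.49505094 1.16585447 0.19952309] [ 0.03601785 -0.10179423 -0.04201129] [0.52481342 0.3077628  0.15009365]
```

View pics/w7.png

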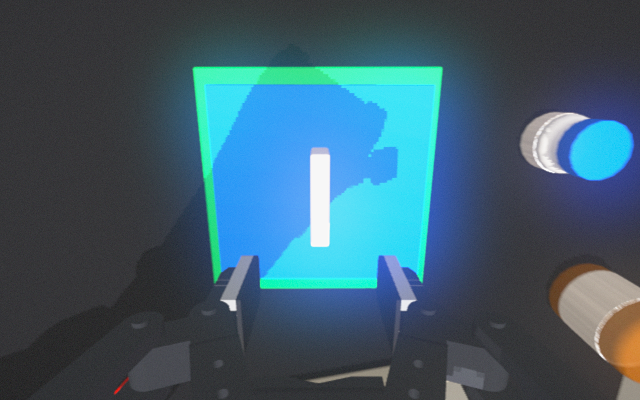

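View pics/s7.png

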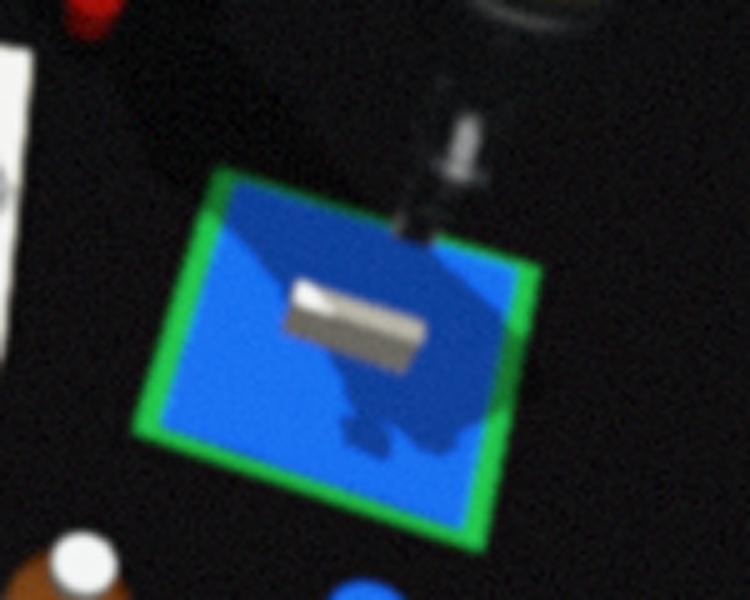

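View pics/t7.png

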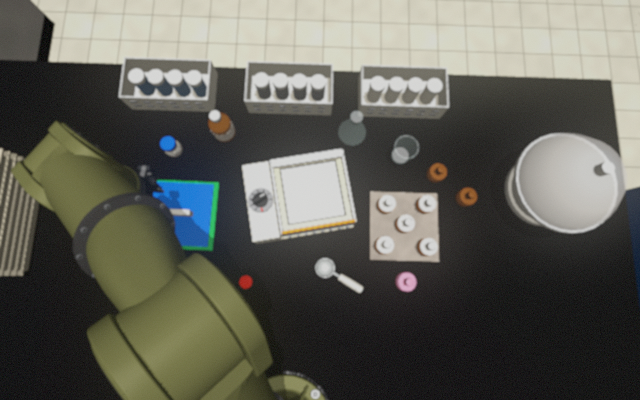

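```bash
python3 - <<'E'
from h import *
go([.525,.308,.35],down(np.radians(0)));go([.50,-.30,.35],down(np.radians(0)))
E
```

```text
dp [-0.01  0.   -6.56] turn [ 0.1  -0.06 -0.19]
dp [-20.29  -0.43  -6.7 ] turn [ 0.1  -0.06 -0.19]
```

Emit:
{"method": "drive_tool", "body": {"moves": [{"dp": [0,0,-1.3],"turn": [0.1,-0.06,0],"grip": 0.6},{"dp": [0,0,-2.6],"turn": [0.1,-0.06,-0.1],"grip": 0.6},{"dp": [-0.6,0,-4],"turn": [0.1,-0.06,-0.19],"grip": 0.6},{"dp": [-1.8,0,-5],"turn": [0.1,-0.06,-0.19],"grip": 0.6},{"dp": [-3,0,-6],"turn": [0.1,-0.06,-0.19],"grip": 0.6},{"dp": [-4.3,-0.1,-6.5],"turn": [0.1,-0.06,-0.19],"grip": 0.6},{"dp": [-5.6,-0.1,-6.7],"turn": [0.1,-0.06,-0.19],"grip": 0.6},{"dp": [-7,-0.15,-6.7],"turn": [0.1,-0.06,-0.19],"grip": 0.6}]}}

```text
clock: 9.33
ee_pos: [0.5167, 0.1086, 0.3537]
ee_rot: [2.219, 2.222, 0.003]
contact_force: [1.3, -1.0, 0.5]
width: 0.0511
```

Emit:
{"method": "drive_tool", "body": {"moves": [{"dp": [-1.5,0,0],"turn": [0,0,0],"grip": 0.6},{"dp": [-3,0,0],"turn": [0,0,0],"grip": 0.6},{"dp": [-4.5,0,0],"turn": [0,0,0],"grip": 0.6},{"dp": [-6,0,0],"turn": [0,0,0],"grip": 0.6},{"dp": [-7.5,-0.1,0],"turn": [0,0,0],"grip": 0.6},{"dp": [-9,-0.2,0],"turn": [0,0,0],"grip": 0.6},{"dp": [-10.5,-0.3,0],"turn": [0,0,0],"grip": 0.6},{"dp": [-12,-0.3,0],"turn": [0,0,0],"grip": 0.6}]}}

```text
clock: 10.0
ee_pos: [0.5075, -0.2256, 0.353]
ee_rot: [-2.22, -2.222, -0.001]
contact_force: [0.9, 0.2, 0.3]
width: 0.0511
```

```bash
python3 - <<'E'
from h import *
go([.50,-.30,.35],down(np.radians(0)))
print(state()['joint_positions'].round(2))
E
```

```text
dp [-2.48 -0.25  0.1 ] turn [ 0.01 -0.01  0.01]
[ 0.77  0.36 -0.59  1.46  0.2   1.39  0.17]
```

Emit:
{"method": "drive_tool", "body": {"moves": [{"dp": [-1.3,-0.2,0],"turn": [0,0,0],"grip": 0.6},{"dp": [-2.6,-0.25,0.1],"turn": [0,0,0],"grip": 0.6},{"dp": [-3.8,-0.25,0.1],"turn": [0,0,0],"grip": 0.6},{"dp": [-3.8,-0.25,0.1],"turn": [0,0,0],"grip": 0.6},{"dp": [-3.8,-0.25,0.1],"turn": [0,0,0],"grip": 0.6}]}}

```text
clock: 10.42
ee_pos: [0.4988, -0.342, 0.3479]
ee_rot: [-2.223, -2.215, -0.0]
contact_force: [1.7, 1.2, 0.1]
width: 0.0512
```

```bash
python3 - <<'E'
from h import *
p=camera_params('wrist'); im=capture('wrist'); cv2.imwrite('pics/w8.png',im); np.savez('w8.npz',**p)
E
```

```text
(no output)
```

View pics/w8.png

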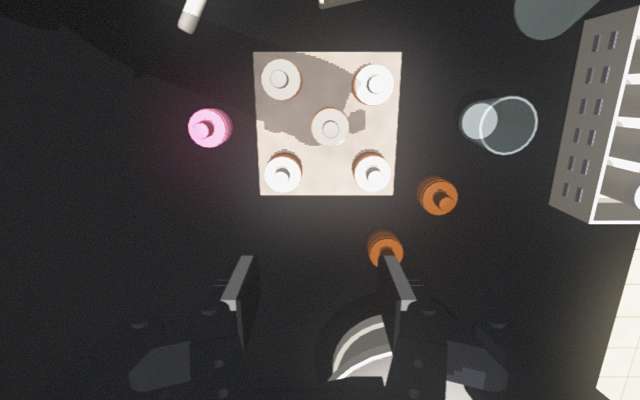

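```bash
python3 - <<'E'
from h import *
im=cv2.imread('pics/w8.png'); cv2.imwrite('pics/w8z.png',zoom(im,245,45,410,200,4)); 
p=ld('w8.npz')
g=cv2.GaussianBlur(cv2.cvtColor(im,cv2.COLOR_BGR2GRAY),(3,3),0)[40:205,245:410]
g4=cv2.resize(g,None,fx=4,fy=4,interpolation=cv2.INTER_CUBIC)
for nm,r0,r1,d,z in (('disc',68,88,120,.042),('knob',28,44,120,.068)):
    c=cv2.HoughCircles(g4,cv2.HOUGH_GRADIENT,1,d,param1=80,param2=18,minRadius=r0,maxRadius=r1)
    for x,y,r in c[0][:8]:
        uv=(245+(x+.5)/4-.5,40+(y+.5)/4-.5); print(nm,np.round(uv,1),r/4,plane(p,uv,z).round(4))
E
```

```text
disc [280.8  79.2] 19.95 [ 0.4534 -0.2506  0.042 ]
disc [374.2 175.5] 20.475 [ 0.5696 -0.3681  0.042 ]
disc [329.8 126.2] 18.325 [ 0.512  -0.3057  0.042 ]
disc [279.5 175.2] 20.725 [ 0.4477 -0.3673  0.042 ]
disc [374.8  84.8] 20.8 [ 0.5655 -0.2573  0.042 ]
knob [278.2  79.2] 10.05 [ 0.4532 -0.2516  0.068 ]
knob [281.8 176. ] 8.225 [ 0.4534 -0.3625  0.068 ]
knob [376.5  84.5] 8.025 [ 0.5636 -0.2576  0.068 ]
knob [373. 174.] 7.25 [ 0.5639 -0.3604  0.068 ]
```

View pics/w8z.png

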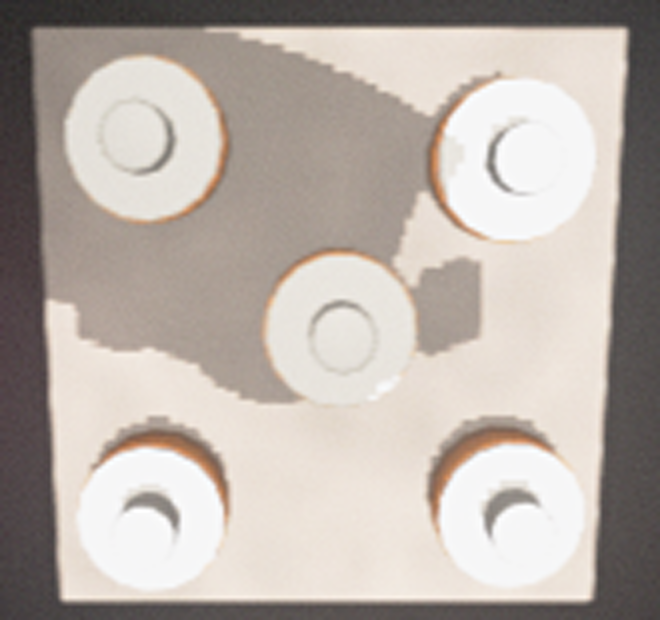

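```bash
cat > jars.py <<'E'
E
python3 - <<'E'
from h import *
p=ld('w8.npz'); f=lambda x,y:(245+(x+.5)/4-.5,45+(y+.5)/4-.5)
for n,d,k in zip('ABCDE',((146,139),(515,160),(340,329),(152,516),(511,514)),((134,135),(526,158),(342,338),(145,534),(522,532))):
    print(n,plane(p,f(*d),.042).round(4)[:2],plane(p,f(*k),.068).round(4)[:2])
go([.50,-.30,.12],down(np.radians(0)))
E
```

```text
A [ 0.4538 -0.2507] [ 0.4531 -0.2506]
B [ 0.5639 -0.2571] [ 0.5631 -0.2572]
C [ 0.5119 -0.3064] [ 0.5117 -0.3068]
D [ 0.4518 -0.3652] [ 0.4522 -0.3651]
E [ 0.5671 -0.3649] [ 0.5667 -0.3649]
dp [1.3  0.02 7.62] turn [-0.01 -0.03 -0.  ]
```

```bash
python3 - <<'E'
from h import *
go([.5635,-.2572,.10],down(np.radians(0)))
E
```

```text
dp [2.73 2.14 8.29] turn [-0.01 -0.03 -0.  ]
```

Emit:
{"method": "drive_tool", "body": {"moves": [{"dp": [0.8,0.7,1.2],"turn": [0,-0.03,0],"grip": 0.5},{"dp": [1.6,1.4,2.4],"turn": [0,-0.03,0],"grip": 0.5},{"dp": [2.3,2.0,3.6],"turn": [0,-0.03,0],"grip": 0.5},{"dp": [2.73,2.14,4.8],"turn": [0,-0.03,0],"grip": 0.5},{"dp": [2.73,2.14,6.0],"turn": [0,-0.03,0],"grip": 0.5},{"dp": [2.73,2.14,7.2],"turn": [0,-0.03,0],"grip": 0.5},{"dp": [2.73,2.14,8.2],"turn": [0,-0.03,0],"grip": 0.5},{"dp": [2.73,2.14,8.2],"turn": [0,-0.03,0],"grip": 0.5}]}}

```text
clock: 11.13
ee_pos: [0.5599, -0.2536, 0.0967]
ee_rot: [-2.21, -2.218, 0.007]
contact_force: [-1.5, -0.1, -1.1]
width: 0.0426
```

```bash
python3 - <<'E'
from h import *
go([.5635,-.2572,.05],down(np.radians(0)))
p=camera_params('wrist'); im=capture('wrist'); cv2.imwrite('pics/w9.png',im); print(proj(p,[.5635,-.2572,.068]),proj(p,state()['ee_pos']))
E
```

```text
dp [-0.13  0.14  1.56] turn [-0.11 -0.04  0.03]
[326.98570289 250.27827194] [324.01372745 275.90807777]
```

View pics/w9.png

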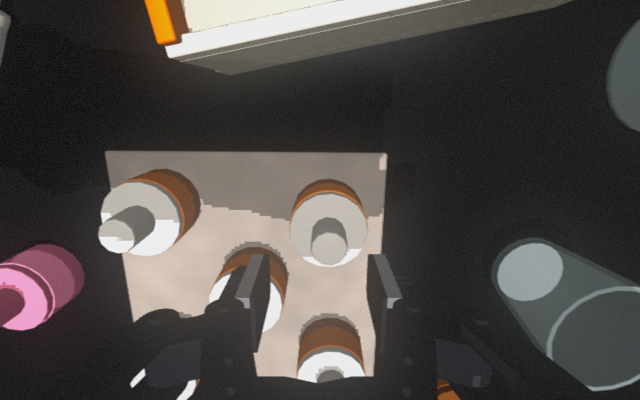

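Emit:
{"method": "drive_tool", "body": {"moves": [{"dp": [-0.13,0.14,0.4],"turn": [-0.1,-0.04,0],"grip": 0.5},{"dp": [-0.13,0.14,0.9],"turn": [-0.1,-0.04,0],"grip": 0.5},{"dp": [-0.13,0.14,1.3],"turn": [-0.1,-0.04,0],"grip": 0.5},{"dp": [-0.13,0.14,1.56],"turn": [-0.1,-0.04,0],"grip": 0.5},{"dp": [-0.13,0.14,1.56],"turn": [-0.1,-0.04,0],"grip": 0.5},{"dp": [-0.13,0.14,1.56],"turn": [-0.1,-0.04,0],"grip": 0.5}]}}

```text
clock: 11.68
ee_pos: [0.566, -0.2582, 0.0544]
ee_rot: [2.215, 2.222, 0.003]
contact_force: [0.2, 0.5, 0.3]
width: 0.0427
```

```bash
python3 - <<'E'
from h import *
go([.5635,-.2572,.05],down(np.radians(0)))
p=camera_params('wrist'); im=capture('wrist'); cv2.imwrite('pics/w10.png',im); print(proj(p,[.5635,-.2572,.068]),proj(p,state()['ee_pos']))
E
```

```text
dp [ 0.04 -0.08  0.15] turn [0.04 0.02 0.03]
[313.73252124 283.75653318] [320.20557679 270.57587307]
```

View pics/w10.png

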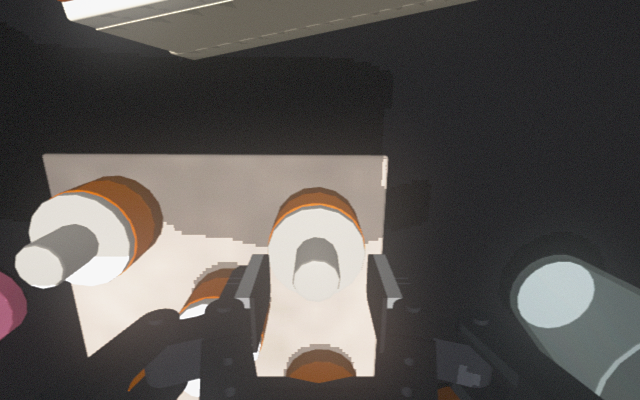

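Emit:
{"method": "drive_tool", "body": {"moves": [{"dp": [0.04,-0.08,0.2],"turn": [0,0,0],"grip": 0.5},{"dp": [0.04,-0.08,0.2],"turn": [0,0,0],"grip": 0.4},{"dp": [0.04,-0.08,0.2],"turn": [0,0,0],"grip": 0.2},{"dp": [0.04,-0.08,0.2],"turn": [0,0,0],"grip": 0.1},{"dp": [0.04,-0.08,0.2],"turn": [0,0,0],"grip": 0},{"dp": [0.04,-0.08,0.2],"turn": [0,0,0],"grip": 0},{"dp": [0.04,-0.08,0.2],"turn": [0,0,0],"grip": 0}], "force": 40}}

```text
clock: 12.32
ee_pos: [0.564, -0.2572, 0.0488]
ee_rot: [2.215, 2.221, 0.003]
contact_force: [0.0, -0.1, 1.0]
width: 0.0185
```

```bash
cat >> h.py <<'E'
SL={1:(.043,0.0),2:(.043,-.086),3:(0,-.043),4:(-.043,0.0),5:(-.043,-.086)}
def slot(i,z): 
    v=lift2w([*SL[i],0]); return [v[0],v[1],z]
E
python3 - <<'E'
from h import *
for i in SL: print(i,np.round(slot(i,0),4))
go(slot(1,.22),down(np.radians(0)));go(slot(1,.14),down(np.radians(0)))
im=capture('wrist'); cv2.imwrite('pics/w11.png',im)
E
```

```text
1 [ 0.6152 -0.0017  0.    ]
2 [ 0.6322 -0.086   0.    ]
3 [ 0.5815 -0.0524  0.    ]
4 [ 0.5308 -0.0187  0.    ]
5 [ 0.5478 -0.103   0.    ]
dp [ 8.5   1.76 -5.72] turn [0.05 0.02 0.03]
dp [ 8.51  1.75 -3.05] turn [0.05 0.02 0.03]
```

Emit:
{"method": "drive_tool", "body": {"moves": [{"dp": [0,0,-0.7],"turn": [0,0,0],"grip": 0},{"dp": [0,0,-2],"turn": [0,0,0],"grip": 0},{"dp": [0,0,-3.3],"turn": [0,0,0],"grip": 0},{"dp": [0.5,0.1,-4.6],"turn": [0,0,0],"grip": 0},{"dp": [1.6,0.4,-5.5],"turn": [0,0,0],"grip": 0},{"dp": [2.8,0.6,-5.7],"turn": [0,0,0],"grip": 0},{"dp": [4,0.8,-5.7],"turn": [0,0,0],"grip": 0},{"dp": [5.2,1.1,-5.7],"turn": [0,0,0],"grip": 0}]}}

```text
clock: 13.03
ee_pos: [0.5957, -0.0994, 0.2207]
ee_rot: [2.215, 2.219, 0.004]
contact_force: [0.5, -0.4, -1.0]
width: 0.0185
```

```bash
python3 - <<'E'
from h import *
go(slot(1,.22),down(np.radians(0)));go(slot(1,.14),down(np.radians(0)))
E
```

```text
dp [3.26 0.66 0.02] turn [0.06 0.03 0.02]
dp [3.26 0.64 2.69] turn [0.06 0.03 0.02]
```

Emit:
{"method": "drive_tool", "body": {"moves": [{"dp": [1.1,0.2,0],"turn": [0,0,0],"grip": 0},{"dp": [2.2,0.4,0],"turn": [0,0,0],"grip": 0},{"dp": [3.0,0.6,0.2],"turn": [0.06,0.03,0],"grip": 0},{"dp": [3.26,0.65,1],"turn": [0.06,0.03,0],"grip": 0},{"dp": [3.26,0.65,1.8],"turn": [0.06,0.03,0],"grip": 0},{"dp": [3.26,0.65,2.3],"turn": [0.06,0.03,0],"grip": 0},{"dp": [3.26,0.65,2.5],"turn": [0.06,0.03,0],"grip": 0},{"dp": [3.26,0.65,2.5],"turn": [0.06,0.03,0],"grip": 0}]}}

```text
clock: 13.7
ee_pos: [0.6145, -0.002, 0.144]
ee_rot: [-2.217, -2.222, 0.003]
contact_force: [0.4, 0.3, -1.3]
width: 0.0178
```

```bash
python3 - <<'E'
from h import *
go(slot(1,.132),down(np.radians(0)));s=state();print(s['contact_force'])
p=camera_params('wrist');im=capture('wrist'); cv2.imwrite('pics/w11.png',im);print(proj(p,s['ee_pos']))
im=capture('scene'); cv2.imwrite('pics/s11.png',zoom(im,220,120,420,270,4))
E
```

```text
dp [0.01 0.02 0.4 ] turn [-0.03 -0.    0.02]
[ 0.39193858  0.29689373 -1.26898117]
[319.68741839 270.04681135]
```

View pics/w11.png

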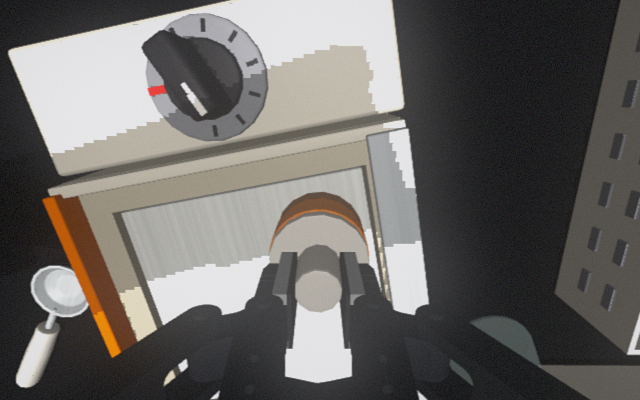

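View pics/s11.png

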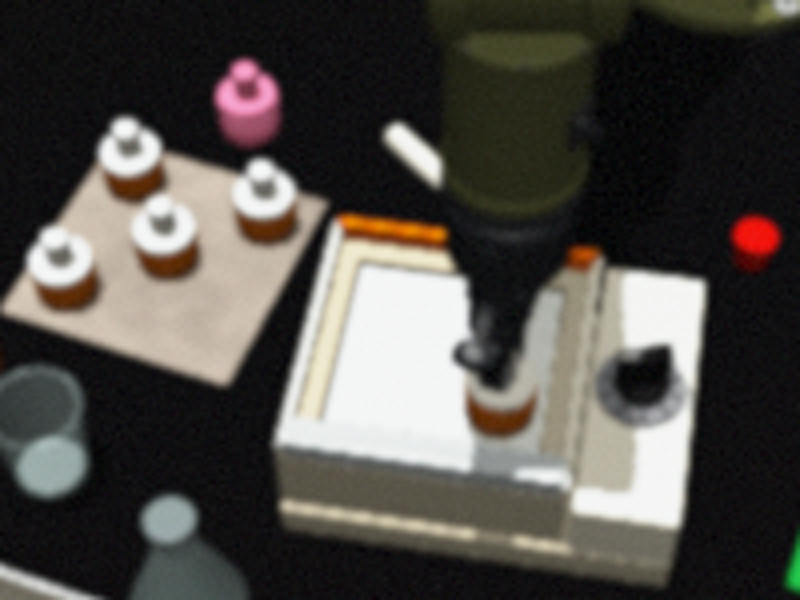

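Emit:
{"method": "drive_tool", "body": {"moves": [{"dp": [0.01,0.02,0.12],"turn": [0,0,0],"grip": 0},{"dp": [0.01,0.02,0.22],"turn": [0,0,0],"grip": 0},{"dp": [0.01,0.02,0.3],"turn": [0,0,0],"grip": 0},{"dp": [0.01,0.02,0.35],"turn": [0,0,0],"grip": 0},{"dp": [0.01,0.02,0.38],"turn": [0,0,0],"grip": 0},{"dp": [0.01,0.02,0.4],"turn": [0,0,0],"grip": 0}]}}

```text
clock: 14.3
ee_pos: [0.6164, -0.0016, 0.1342]
ee_rot: [2.22, 2.223, 0.002]
contact_force: [0.1, 0.1, -0.1]
width: 0.0185
```

Emit:
{"method": "drive_tool", "body": {"moves": [{"dp": [0,0,0.03],"turn": [0,0,0],"grip": 0},{"dp": [0,0,0.06],"turn": [0,0,0],"grip": 0},{"dp": [0,0,0.09],"turn": [0,0,0],"grip": 0},{"dp": [0,0,0.12],"turn": [0,0,0],"grip": 0},{"dp": [0,0,0.15],"turn": [0,0,0],"grip": 0}]}}

```text
clock: 14.72
ee_pos: [0.6165, -0.0015, 0.1297]
ee_rot: [2.22, 2.223, 0.002]
contact_force: [-0.3, 0.1, -0.6]
width: 0.0185
```

```bash
python3 - <<'E'
from h import *
s=state();print(s['contact_force'],s['ee_pos'])
im=capture('scene'); cv2.imwrite('pics/s12.png',zoom(im,270,160,400,260,6))
E
```

```text
[-0.25582512  0.14751938 -0.64815118] [ 0.61647234 -0.00152784  0.12967073]
```

View pics/s12.png

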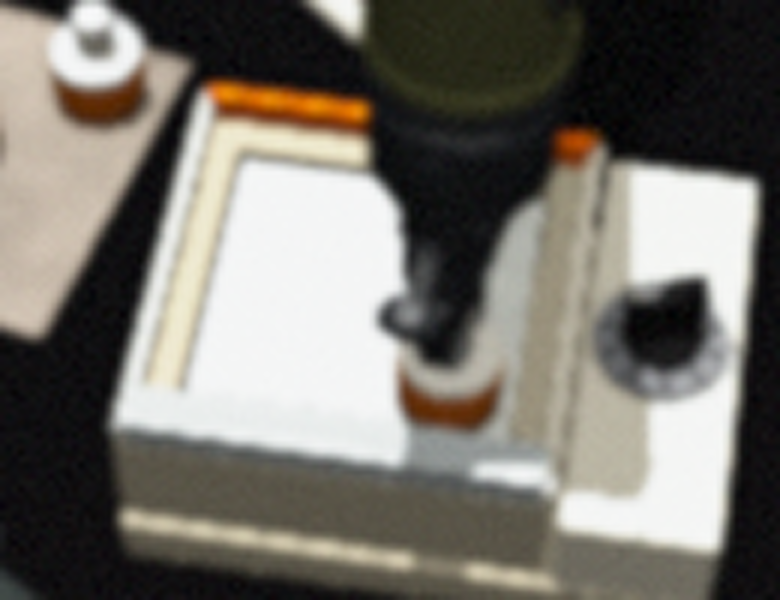

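Emit:
{"method": "drive_tool", "body": {"moves": [{"dp": [0,0,0.03],"turn": [0,0,0],"grip": 0},{"dp": [0,0,0.06],"turn": [0,0,0],"grip": 0},{"dp": [0,0,0.09],"turn": [0,0,0],"grip": 0},{"dp": [0,0,0.11],"turn": [0,0,0],"grip": 0},{"dp": [0,0,0.11],"turn": [0,0,0],"grip": 0},{"dp": [0,0,0.11],"turn": [0,0,0],"grip": 0}]}}

```text
clock: 15.27
ee_pos: [0.6165, -0.0015, 0.1263]
ee_rot: [2.22, 2.223, 0.002]
contact_force: [0.4, -0.5, 0.8]
width: 0.0186
```

```bash
python3 - <<'E'
from h import *
s=state();print(s['contact_force'],s['ee_pos'])
E
```

```text
[ 0.43750699 -0.48193044  0.78011475] [ 0.61648016 -0.00153986  0.12628178]
```

Emit:
{"method": "drive_tool", "body": {"moves": [{"dp": [0,0,0],"turn": [0,0,0],"grip": 0.26},{"dp": [0,0,0],"turn": [0,0,0],"grip": 0.32},{"dp": [0,0,0],"turn": [0,0,0],"grip": 0.45},{"dp": [0,0,0],"turn": [0,0,0],"grip": 0.5},{"dp": [0,0,-0.2],"turn": [0,0,0],"grip": 0.5},{"dp": [0,0,-0.8],"turn": [0,0,0],"grip": 0.5},{"dp": [0,0,-2],"turn": [0,0,0],"grip": 0.5},{"dp": [0,0,-3.5],"turn": [0,0,0],"grip": 0.5}]}}

```text
clock: 15.93
ee_pos: [0.615, -0.0018, 0.2275]
ee_rot: [-2.217, -2.221, 0.003]
contact_force: [1.5, -0.1, -0.2]
width: 0.0427
```

```bash
python3 - <<'E'
from h import *
p=camera_params('wrist');im=capture('wrist'); cv2.imwrite('pics/w13.png',im)
im=capture('scene'); cv2.imwrite('pics/s13.png',zoom(im,190,120,390,270,4))
go([.567,-.3649,.18],down(0))
E
```

```text
dp [-12.15  -1.8    1.8 ] turn [ 0.12 -0.02  0.02]
```

View pics/w13.png

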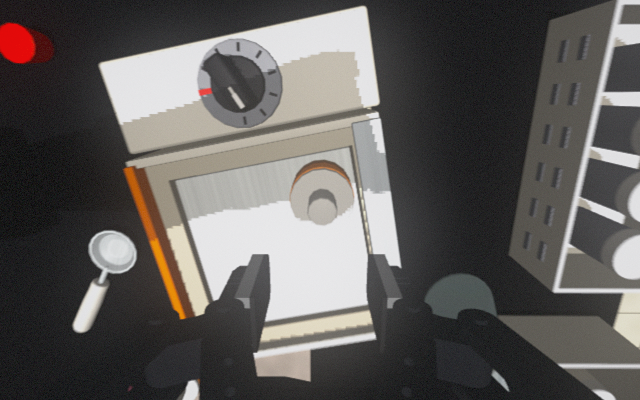

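View pics/s13.png

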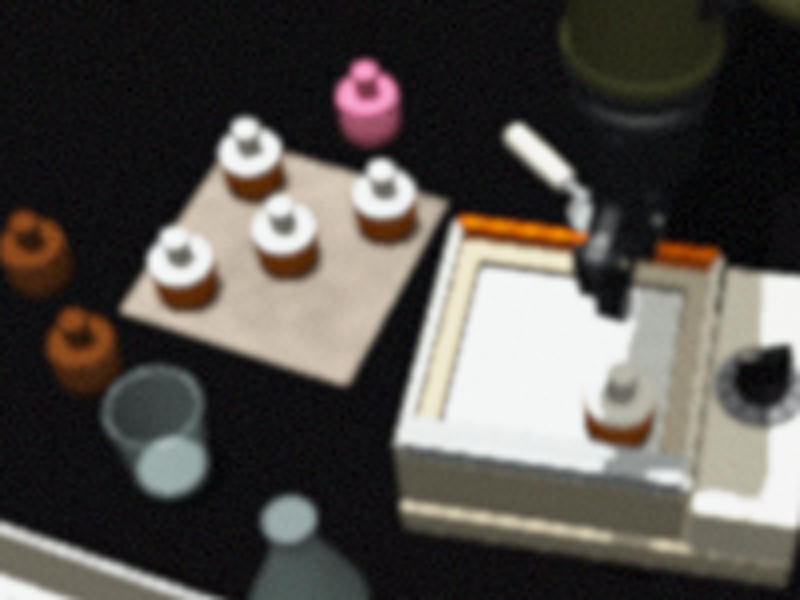

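Emit:
{"method": "drive_tool", "body": {"moves": [{"dp": [-1.2,-0.2,0],"turn": [0.1,0,0],"grip": 0.5},{"dp": [-2.5,-0.4,0],"turn": [0.1,0,0],"grip": 0.5},{"dp": [-3.8,-0.6,0],"turn": [0.1,0,0],"grip": 0.5},{"dp": [-5.1,-0.8,0],"turn": [0.1,0,0],"grip": 0.5},{"dp": [-6.4,-1,0.3],"turn": [0.1,0,0],"grip": 0.5},{"dp": [-7.7,-1.2,0.7],"turn": [0.1,0,0],"grip": 0.5},{"dp": [-9,-1.4,1.2],"turn": [0.1,0,0],"grip": 0.5},{"dp": [-10.3,-1.6,1.8],"turn": [0.1,0,0],"grip": 0.5}]}}

```text
clock: 16.7
ee_pos: [0.573, -0.3097, 0.1817]
ee_rot: [2.218, 2.221, 0.005]
contact_force: [0.5, -0.2, 0.2]
width: 0.0427
```

```bash
python3 - <<'E'
from h import *
go([.567,-.3649,.10],down(0))
E
```

```text
dp [-1.84 -0.21  2.72] turn [ 0.04 -0.    0.01]
```

Emit:
{"method": "drive_tool", "body": {"moves": [{"dp": [-1,-0.1,0.6],"turn": [0,0,0],"grip": 0.5},{"dp": [-1.84,-0.21,1.2],"turn": [0,0,0],"grip": 0.5},{"dp": [-1.84,-0.21,2],"turn": [0,0,0],"grip": 0.5},{"dp": [-1.84,-0.21,2.6],"turn": [0,0,0],"grip": 0.5},{"dp": [-1.84,-0.21,2.6],"turn": [0,0,0],"grip": 0.5},{"dp": [-1.84,-0.21,2.6],"turn": [0,0,0],"grip": 0.5}]}}

```text
clock: 17.2
ee_pos: [0.5668, -0.3645, 0.1033]
ee_rot: [2.219, 2.223, 0.005]
contact_force: [0.5, -0.3, 0.4]
width: 0.0427
```

```bash
python3 - <<'E'
from h import *
go([.567,-.3649,.05],down(0))
p=camera_params('wrist');im=capture('wrist'); cv2.imwrite('pics/w14.png',im);print(proj(p,[.567,-.3649,.068]))
E
```

```text
dp [-0.02  0.    1.78] turn [ 0.02 -0.02  0.02]
[319.62182965 239.62989506]
```

View pics/w14.png

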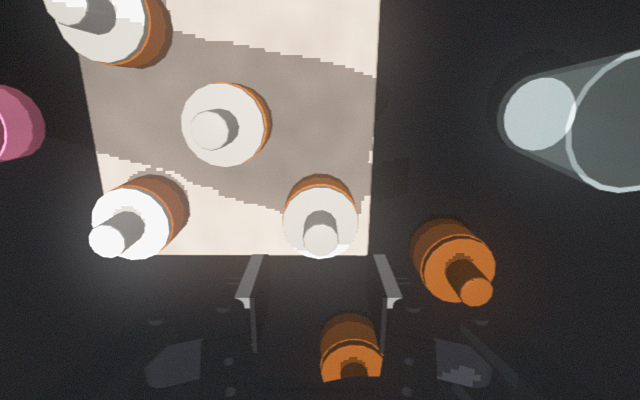

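```bash
python3 - <<'E'
from h import *
p=camera_params('wrist')
print(plane(p,(476,292),.064),plane(p,(458,268),.038),plane(p,(352,362),.038))
E
```

```text
[ 0.65936964 -0.40033938  0.064     ] [ 0.65854145 -0.39836245  0.038     ] [ 0.59167507 -0.47263382  0.038     ]
```

Emit:
{"method": "drive_tool", "body": {"moves": [{"dp": [-0.02,0,0.5],"turn": [0,0,0],"grip": 0.5},{"dp": [-0.02,0,1.0],"turn": [0,0,0],"grip": 0.5},{"dp": [-0.02,0,1.5],"turn": [0,0,0],"grip": 0.5},{"dp": [-0.02,0,1.78],"turn": [0,0,0],"grip": 0.5},{"dp": [-0.02,0,1.78],"turn": [0,0,0],"grip": 0.5},{"dp": [-0.02,0,1.78],"turn": [0,0,0],"grip": 0.5},{"dp": [-0.02,0,1.8],"turn": [0,0,0],"grip": 0.5}]}}

```text
clock: 17.83
ee_pos: [0.569, -0.3653, 0.0523]
ee_rot: [2.215, 2.22, 0.007]
contact_force: [0.5, 0.7, -0.2]
width: 0.0427
```

Emit:
{"method": "drive_tool", "body": {"moves": [{"dp": [0,0,0.1],"turn": [0,0,0],"grip": 0.4},{"dp": [0,0,0.1],"turn": [0,0,0],"grip": 0.2},{"dp": [0,0,0.1],"turn": [0,0,0],"grip": 0},{"dp": [0,0,0.1],"turn": [0,0,0],"grip": 0},{"dp": [0,0,0.1],"turn": [0,0,0],"grip": 0},{"dp": [0,0,0.1],"turn": [0,0,0],"grip": 0}]}}

```text
clock: 18.33
ee_pos: [0.5693, -0.3655, 0.0499]
ee_rot: [2.215, 2.219, 0.007]
contact_force: [-2.0, 0.8, 5.5]
width: 0.0185
```

```bash
python3 - <<'E'
from h import *
s=state(); print(s['ee_pos'],s['width'],s['contact_force']); go(slot(2,.22),down(0))
E
```

```text
[ 0.56925915 -0.36547581  0.04994433] 0.018494786232774695 [-1.95555232  0.8239239   5.51469596]
dp [ 9.3   2.16 -5.66] turn [0.07 0.01 0.02]
```

Emit:
{"method": "drive_tool", "body": {"moves": [{"dp": [0,0,-0.6],"turn": [0,0,0],"grip": 0},{"dp": [0,0,-1.9],"turn": [0,0,0],"grip": 0},{"dp": [0,0,-3.2],"turn": [0,0,0],"grip": 0},{"dp": [0.3,0,-4.5],"turn": [0,0,0],"grip": 0},{"dp": [1.4,0.2,-5.3],"turn": [0,0,0],"grip": 0},{"dp": [2.6,0.5,-5.6],"turn": [0,0,0],"grip": 0},{"dp": [3.9,0.8,-5.66],"turn": [0,0,0],"grip": 0},{"dp": [5.2,1.1,-5.66],"turn": [0,0,0],"grip": 0}]}}

```text
clock: 19.0
ee_pos: [0.601, -0.2081, 0.2207]
ee_rot: [2.215, 2.217, 0.008]
contact_force: [1.0, 0.9, -1.6]
width: 0.0186
```

```bash
python3 - <<'E'
from h import *
go(slot(2,.22),down(0)); go(slot(2,.138),down(0))
E
```

```text
dp [4.07 1.04 0.03] turn [0.09 0.02 0.01]
dp [4.07 1.02 2.76] turn [0.09 0.02 0.01]
```

Emit:
{"method": "drive_tool", "body": {"moves": [{"dp": [1.2,0.3,0],"turn": [0.09,0,0],"grip": 0},{"dp": [2.4,0.6,0],"turn": [0.09,0,0],"grip": 0},{"dp": [3.6,0.9,0],"turn": [0.09,0,0],"grip": 0},{"dp": [4.07,1.03,0.4],"turn": [0.09,0.02,0],"grip": 0},{"dp": [4.07,1.03,1.3],"turn": [0.09,0.02,0],"grip": 0},{"dp": [4.07,1.03,2.1],"turn": [0.09,0.02,0],"grip": 0},{"dp": [4.07,1.03,2.6],"turn": [0.09,0.02,0],"grip": 0},{"dp": [4.07,1.03,2.7],"turn": [0.09,0.02,0],"grip": 0}]}}

```text
clock: 19.67
ee_pos: [0.6304, -0.0861, 0.1361]
ee_rot: [-2.216, -2.219, 0.006]
contact_force: [-1.5, 0.8, -1.2]
width: 0.0183
```

```bash
python3 - <<'E'
from h import *
go(slot(2,.124),down(0))
p=camera_params('wrist');im=capture('wrist'); cv2.imwrite('pics/w15.png',im)
E
```

```text
dp [0.   0.06 0.4 ] turn [-0.06 -0.01  0.01]
```

View pics/w15.png

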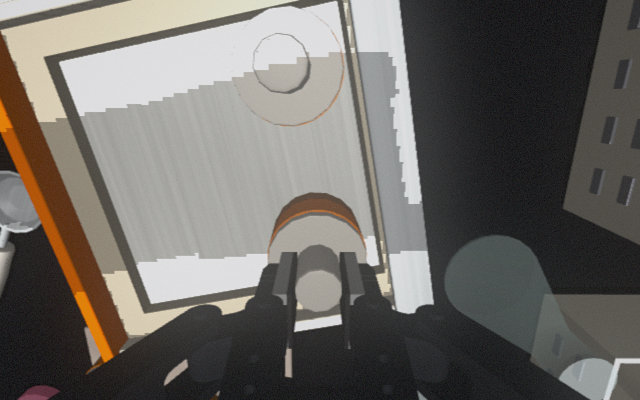

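Emit:
{"method": "drive_tool", "body": {"moves": [{"dp": [0,0.06,0.07],"turn": [0,0,0],"grip": 0},{"dp": [0,0.06,0.14],"turn": [0,0,0],"grip": 0},{"dp": [0,0.06,0.2],"turn": [0,0,0],"grip": 0},{"dp": [0,0.06,0.25],"turn": [0,0,0],"grip": 0},{"dp": [0,0.06,0.29],"turn": [0,0,0],"grip": 0},{"dp": [0,0.06,0.33],"turn": [0,0,0],"grip": 0},{"dp": [0,0.06,0.37],"turn": [0,0,0],"grip": 0},{"dp": [0,0.06,0.4],"turn": [0,0,0],"grip": 0}]}}

```text
clock: 20.38
ee_pos: [0.633, -0.0861, 0.1255]
ee_rot: [-2.218, -2.22, 0.004]
contact_force: [1.0, -0.3, -0.8]
width: 0.0185
```

Emit:
{"method": "drive_tool", "body": {"moves": [{"dp": [0,0,0.01],"turn": [0,0,0],"grip": 0},{"dp": [0,0,0.02],"turn": [0,0,0],"grip": 0},{"dp": [0,0,0.02],"turn": [0,0,0],"grip": 0},{"dp": [0,0,0.02],"turn": [0,0,0],"grip": 0}]}}

```text
clock: 20.72
ee_pos: [0.6331, -0.0861, 0.125]
ee_rot: [-2.218, -2.22, 0.004]
contact_force: [-0.8, 0.4, 0.6]
width: 0.0181
```

```bash
python3 - <<'E'
from h import *
s=state();print(s['contact_force'],s['ee_pos'])
E
```

```text
[-0.75658418  0.3889722   0.64404569] [ 0.633074   -0.08611599  0.12501091]
```

Underside is about 0.079, on the platform. Go 1 mm further and release.

Emit:
{"method": "drive_tool", "body": {"moves": [{"dp": [0,0,0.02],"turn": [0,0,0],"grip": 0},{"dp": [0,0,0.04],"turn": [0,0,0],"grip": 0},{"dp": [0,0,0.04],"turn": [0,0,0],"grip": 0.26},{"dp": [0,0,0.04],"turn": [0,0,0],"grip": 0.32},{"dp": [0,0,0.04],"turn": [0,0,0],"grip": 0.5},{"dp": [0,0,0.0],"turn": [0,0,0],"grip": 0.5},{"dp": [0,0,-0.5],"turn": [0,0,0],"grip": 0.5},{"dp": [0,0,-1.5],"turn": [0,0,0],"grip": 0.5}]}}

```text
clock: 21.38
ee_pos: [0.6311, -0.0864, 0.1672]
ee_rot: [-2.214, -2.217, 0.01]
contact_force: [0.0, -0.3, -0.5]
width: 0.0423
```

```bash
python3 - <<'E'
from h import *
im=capture('wrist'); cv2.imwrite('pics/w16.png',im)
im=capture('scene'); cv2.imwrite('pics/s16.png',zoom(im,190,120,390,270,4))
go([.5118,-.3066,.2],down(0))
E
```

```text
dp [-7.36 -4.14 -0.87] turn [ 0.03 -0.    0.01]
```

View pics/s16.png

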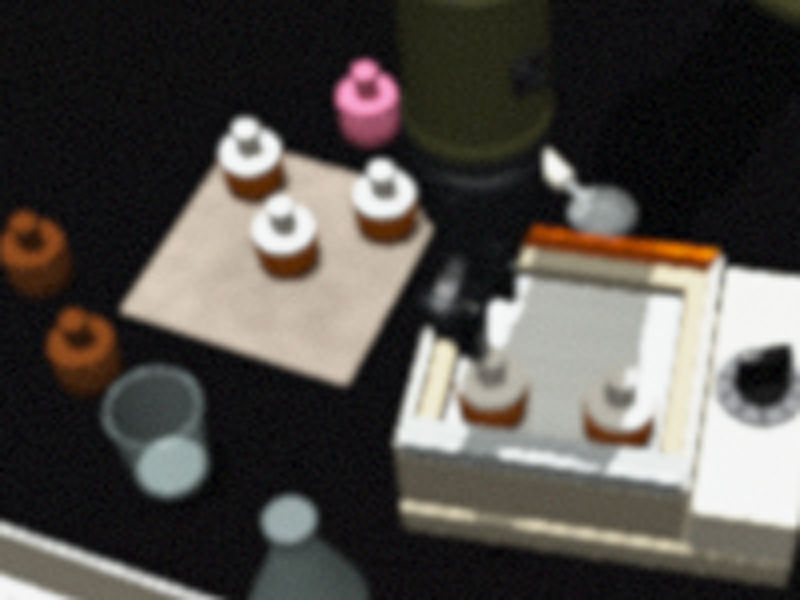

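View pics/w16.png

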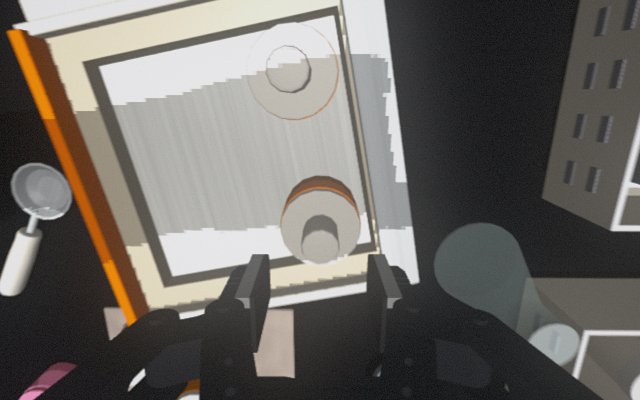

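Emit:
{"method": "drive_tool", "body": {"moves": [{"dp": [0,0,-1],"turn": [0,0,0],"grip": 0.5},{"dp": [-0.7,-0.4,-1.5],"turn": [0,0,0],"grip": 0.5},{"dp": [-1.8,-1,-1.5],"turn": [0,0,0],"grip": 0.5},{"dp": [-2.9,-1.6,-1.5],"turn": [0,0,0],"grip": 0.5},{"dp": [-4,-2.3,-1.4],"turn": [0,0,0],"grip": 0.5},{"dp": [-5.1,-2.9,-1.2],"turn": [0,0,0],"grip": 0.5},{"dp": [-6.2,-3.5,-0.6],"turn": [0,0,0],"grip": 0.5},{"dp": [-7.36,-4.14,0.2],"turn": [0,0,0],"grip": 0.5}]}}

```text
clock: 22.15
ee_pos: [0.5133, -0.3052, 0.1713]
ee_rot: [2.217, 2.218, 0.005]
contact_force: [0.9, -1.4, -0.2]
width: 0.0426
```

```bash
python3 - <<'E'
from h import *
go([.5118,-.3066,.10],down(0))
E
```

```text
dp [-0.04 -0.07  2.38] turn [0.06 0.02 0.  ]
```

Emit:
{"method": "drive_tool", "body": {"moves": [{"dp": [-0.04,-0.05,0.8],"turn": [0.06,0,0],"grip": 0.5},{"dp": [-0.04,-0.05,1.6],"turn": [0.06,0,0],"grip": 0.5},{"dp": [-0.04,-0.05,2.3],"turn": [0.06,0,0],"grip": 0.5},{"dp": [-0.04,-0.05,2.4],"turn": [0.06,0,0],"grip": 0.5},{"dp": [-0.04,-0.05,2.4],"turn": [0.06,0,0],"grip": 0.5}]}}

```text
clock: 22.57
ee_pos: [0.5116, -0.3062, 0.0983]
ee_rot: [-2.22, -2.221, 0.003]
contact_force: [0.0, -0.5, -0.1]
width: 0.0427
```

```bash
python3 - <<'E'
from h import *
go([.5118,-.3066,.05],down(0))
p=camera_params('wrist');im=capture('wrist'); cv2.imwrite('pics/w17.png',im);print(proj(p,[.5118,-.3066,.068]))
E
```

```text
dp [-0.01  0.01  1.61] turn [-0.02  0.    0.01]
[319.96310161 243.34390136]
```

View pics/w17.png

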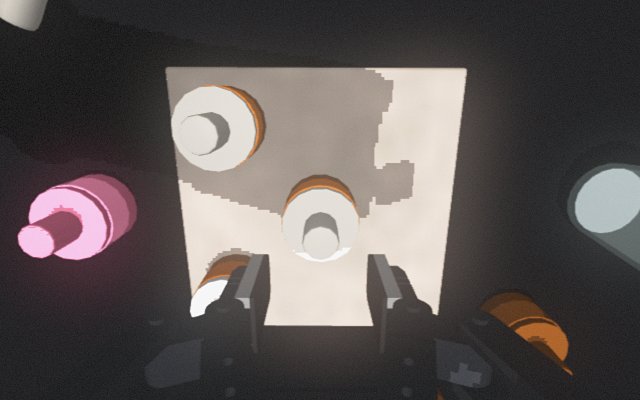

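Emit:
{"method": "drive_tool", "body": {"moves": [{"dp": [-0.01,0.01,0.5],"turn": [0,0,0],"grip": 0.5},{"dp": [-0.01,0.01,1.0],"turn": [0,0,0],"grip": 0.5},{"dp": [-0.01,0.01,1.4],"turn": [0,0,0],"grip": 0.5},{"dp": [-0.01,0.01,1.6],"turn": [0,0,0],"grip": 0.5},{"dp": [-0.01,0.01,1.6],"turn": [0,0,0],"grip": 0.5},{"dp": [-0.01,0.01,1.6],"turn": [0,0,0],"grip": 0.5},{"dp": [-0.01,0.01,1.6],"turn": [0,0,0],"grip": 0.5}]}}

```text
clock: 23.2
ee_pos: [0.5135, -0.3069, 0.0525]
ee_rot: [2.219, 2.221, -0.001]
contact_force: [-0.5, 0.7, -0.3]
width: 0.0427
```

```bash
python3 - <<'E'
from h import *
go([.5118,-.3066,.05],down(0))
E
```

```text
dp [ 0.01 -0.06  0.08] turn [0.01 0.02 0.01]
```

Emit:
{"method": "drive_tool", "body": {"moves": [{"dp": [0,-0.06,0.08],"turn": [0,0,0],"grip": 0.4},{"dp": [0,-0.06,0.08],"turn": [0,0,0],"grip": 0.2},{"dp": [0,-0.06,0.08],"turn": [0,0,0],"grip": 0},{"dp": [0,-0.06,0.08],"turn": [0,0,0],"grip": 0},{"dp": [0,-0.06,0.08],"turn": [0,0,0],"grip": 0},{"dp": [0,-0.06,0.08],"turn": [0,0,0],"grip": 0}]}}

```text
clock: 23.7
ee_pos: [0.5119, -0.307, 0.0505]
ee_rot: [2.218, 2.221, -0.001]
contact_force: [-0.1, -0.4, 3.9]
width: 0.0178
```

```bash
python3 - <<'E'
from h import *
s=state(); print(s['ee_pos'],s['width'],s['contact_force']); go(slot(3,.22),down(0))
E
```

```text
[ 0.51189605 -0.30701026  0.05047891] 0.01777705760429414 [-0.07867216 -0.43656675  3.92646591]
dp [ 8.47  2.34 -5.67] turn [0.01 0.02 0.01]
```

Emit:
{"method": "drive_tool", "body": {"moves": [{"dp": [0,0,-0.6],"turn": [0,0,0],"grip": 0},{"dp": [0,0,-1.9],"turn": [0,0,0],"grip": 0},{"dp": [0,0,-3.2],"turn": [0,0,0],"grip": 0},{"dp": [0.3,0.1,-4.5],"turn": [0,0,0],"grip": 0},{"dp": [1.4,0.3,-5.3],"turn": [0,0,0],"grip": 0},{"dp": [2.6,0.6,-5.6],"turn": [0,0,0],"grip": 0},{"dp": [3.9,1,-5.66],"turn": [0,0,0],"grip": 0},{"dp": [5.2,1.4,-5.66],"turn": [0,0,0],"grip": 0}]}}

```text
clock: 24.37
ee_pos: [0.5538, -0.1495, 0.221]
ee_rot: [2.219, 2.218, -0.0]
contact_force: [0.5, 0.6, -1.5]
width: 0.0182
```

```bash
python3 - <<'E'
from h import *
go(slot(3,.22),down(0)); go(slot(3,.134),down(0))
E
```

```text
dp [3.24 0.92 0.03] turn [ 0.03  0.03 -0.01]
dp [3.25 0.91 2.89] turn [ 0.03  0.03 -0.01]
```

Emit:
{"method": "drive_tool", "body": {"moves": [{"dp": [1.2,0.3,0],"turn": [0.03,0,0],"grip": 0},{"dp": [2.4,0.6,0],"turn": [0.03,0,0],"grip": 0},{"dp": [3.2,0.9,0],"turn": [0.03,0,0],"grip": 0},{"dp": [3.24,0.92,0.7],"turn": [0.03,0.02,0],"grip": 0},{"dp": [3.24,0.92,1.5],"turn": [0.03,0.02,0],"grip": 0},{"dp": [3.24,0.92,2.3],"turn": [0.03,0.02,0],"grip": 0},{"dp": [3.24,0.92,2.7],"turn": [0.03,0.02,0],"grip": 0},{"dp": [3.24,0.92,2.8],"turn": [0.03,0.02,0],"grip": 0}]}}

```text
clock: 25.03
ee_pos: [0.5797, -0.0527, 0.1338]
ee_rot: [-2.219, -2.219, 0.007]
contact_force: [0.4, 0.1, -1.4]
width: 0.0184
```

```bash
python3 - <<'E'
from h import *
go(slot(3,.120),down(0))
p=camera_params('wrist');im=capture('wrist'); cv2.imwrite('pics/w18.png',im)
E
```

```text
dp [0.01 0.06 0.46] turn [-0.05  0.01 -0.  ]
```

View pics/w18.png

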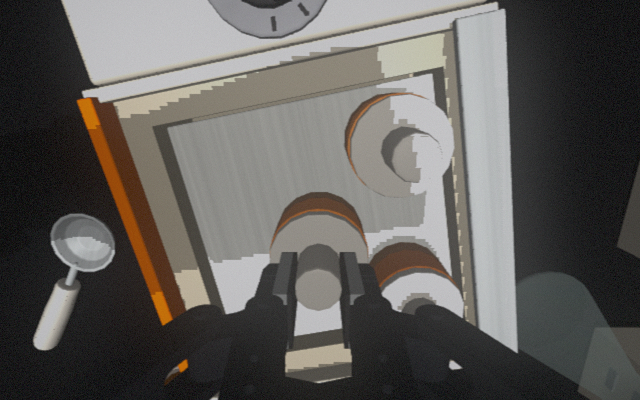

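Emit:
{"method": "drive_tool", "body": {"moves": [{"dp": [0,0.06,0.08],"turn": [0,0,0],"grip": 0},{"dp": [0,0.06,0.16],"turn": [0,0,0],"grip": 0},{"dp": [0,0.06,0.23],"turn": [0,0,0],"grip": 0},{"dp": [0,0.06,0.29],"turn": [0,0,0],"grip": 0},{"dp": [0,0.06,0.34],"turn": [0,0,0],"grip": 0},{"dp": [0,0.06,0.39],"turn": [0,0,0],"grip": 0},{"dp": [0,0.06,0.43],"turn": [0,0,0],"grip": 0},{"dp": [0,0.06,0.46],"turn": [0,0,0],"grip": 0}]}}

```text
clock: 25.75
ee_pos: [0.5823, -0.0526, 0.1211]
ee_rot: [-2.221, -2.219, 0.005]
contact_force: [0.6, -0.6, -0.2]
width: 0.0181
```

Emit:
{"method": "drive_tool", "body": {"moves": [{"dp": [0,0,0.01],"turn": [0,0,0],"grip": 0},{"dp": [0,0,0.02],"turn": [0,0,0],"grip": 0},{"dp": [0,0,0.02],"turn": [0,0,0],"grip": 0},{"dp": [0,0,0.02],"turn": [0,0,0],"grip": 0}]}}

```text
clock: 26.08
ee_pos: [0.5823, -0.0526, 0.1206]
ee_rot: [-2.221, -2.22, 0.005]
contact_force: [-0.3, 0.3, -0.6]
width: 0.0185
```

```bash
python3 - <<'E'
from h import *
s=state();print(s['contact_force'],s['ee_pos'])
E
```

```text
[-0.26705735  0.3167486  -0.64204404] [ 0.58232453 -0.05260409  0.12056404]
```

Emit:
{"method": "drive_tool", "body": {"moves": [{"dp": [0,0,0.03],"turn": [0,0,0],"grip": 0},{"dp": [0,0,0.06],"turn": [0,0,0],"grip": 0},{"dp": [0,0,0.06],"turn": [0,0,0],"grip": 0},{"dp": [0,0,0.06],"turn": [0,0,0],"grip": 0},{"dp": [0,0,0.06],"turn": [0,0,0],"grip": 0}]}}

```text
clock: 26.5
ee_pos: [0.5823, -0.0526, 0.1188]
ee_rot: [-2.221, -2.22, 0.005]
contact_force: [-0.5, -1.1, 0.8]
width: 0.0182
```

```bash
python3 - <<'E'
from h import *
s=state();print(s['contact_force'],s['ee_pos'])
E
```

```text
[-0.45412003 -1.08846019  0.79890856] [ 0.58233764 -0.05258999  0.11876922]
```

Emit:
{"method": "drive_tool", "body": {"moves": [{"dp": [0,0,0],"turn": [0,0,0],"grip": 0.26},{"dp": [0,0,0],"turn": [0,0,0],"grip": 0.32},{"dp": [0,0,0],"turn": [0,0,0],"grip": 0.5},{"dp": [0,0,0],"turn": [0,0,0],"grip": 0.5},{"dp": [0,0,-0.4],"turn": [0,0,0],"grip": 0.5},{"dp": [0,0,-1.2],"turn": [0,0,0],"grip": 0.5},{"dp": [0,0,-2.4],"turn": [0,0,0],"grip": 0.5},{"dp": [0,0,-3.4],"turn": [0,0,0],"grip": 0.5}]}}

```text
clock: 27.17
ee_pos: [0.5825, -0.0523, 0.2222]
ee_rot: [-2.22, -2.219, 0.005]
contact_force: [1.9, -0.3, -0.5]
width: 0.0424
```

```bash
python3 - <<'E'
from h import *
im=capture('wrist'); cv2.imwrite('pics/w19.png',im)
im=capture('scene'); cv2.imwrite('pics/s19.png',zoom(im,190,120,390,270,4))
go([.4520,-.3652,.2],down(0))
E
```

```text
dp [-10.45  -4.44   0.85] turn [ 0.05  0.01 -0.  ]
```

View pics/s19.png

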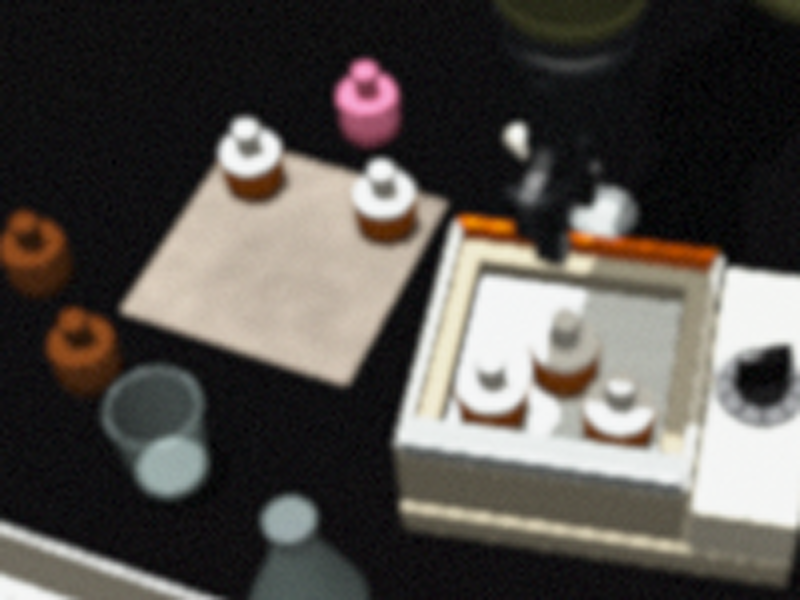

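View pics/w19.png

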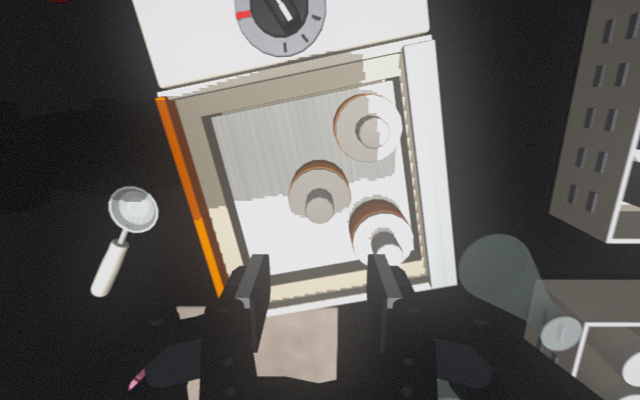

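Emit:
{"method": "drive_tool", "body": {"moves": [{"dp": [-1.2,-0.5,0],"turn": [0.05,0,0],"grip": 0.5},{"dp": [-2.4,-1,0],"turn": [0.05,0,0],"grip": 0.5},{"dp": [-3.6,-1.5,0],"turn": [0.05,0,0],"grip": 0.5},{"dp": [-4.8,-2,0],"turn": [0.05,0,0],"grip": 0.5},{"dp": [-6,-2.5,0],"turn": [0.05,0,0],"grip": 0.5},{"dp": [-7.2,-3,0.2],"turn": [0.05,0,0],"grip": 0.5},{"dp": [-8.4,-3.6,0.5],"turn": [0.05,0,0],"grip": 0.5},{"dp": [-9.6,-4.1,1],"turn": [0.05,0,0],"grip": 0.5}]}}

```text
clock: 27.93
ee_pos: [0.4614, -0.3417, 0.1961]
ee_rot: [2.22, 2.219, -0.001]
contact_force: [-0.1, -0.2, -0.6]
width: 0.0429
```

```bash
python3 - <<'E'
from h import *
go([.4520,-.3652,.1],down(0))
E
```

```text
dp [-0.77 -0.32  3.2 ] turn [ 0.01  0.02 -0.01]
```

Emit:
{"method": "drive_tool", "body": {"moves": [{"dp": [-0.5,-0.2,0.8],"turn": [0,0,0],"grip": 0.5},{"dp": [-0.77,-0.3,1.6],"turn": [0,0,0],"grip": 0.5},{"dp": [-0.77,-0.3,2.4],"turn": [0,0,0],"grip": 0.5},{"dp": [-0.77,-0.3,3.1],"turn": [0,0,0],"grip": 0.5},{"dp": [-0.77,-0.3,3.1],"turn": [0,0,0],"grip": 0.5},{"dp": [-0.77,-0.3,3.1],"turn": [0,0,0],"grip": 0.5}]}}

```text
clock: 28.43
ee_pos: [0.452, -0.3645, 0.1022]
ee_rot: [2.222, 2.221, -0.001]
contact_force: [0.2, -0.0, -0.3]
width: 0.0429
```

```bash
python3 - <<'E'
from h import *
go([.4520,-.3652,.05],down(0))
p=camera_params('wrist');im=capture('wrist'); cv2.imwrite('pics/w20.png',im);print(proj(p,[.4520,-.3652,.068]))
E
```

```text
dp [-0.02  0.    1.74] turn [-0.01  0.01 -0.  ]
[319.47427774 240.77619159]
```

View pics/w20.png

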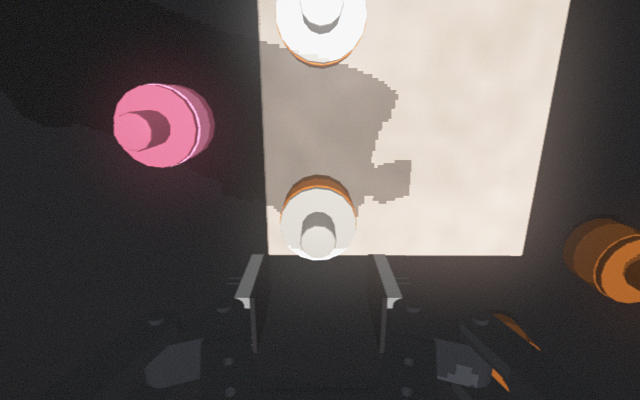

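Emit:
{"method": "drive_tool", "body": {"moves": [{"dp": [-0.02,0,0.5],"turn": [0,0,0],"grip": 0.5},{"dp": [-0.02,-0.02,1.0],"turn": [0,0,0],"grip": 0.5},{"dp": [-0.02,-0.04,1.5],"turn": [0,0,0],"grip": 0.5},{"dp": [-0.02,-0.06,1.78],"turn": [0,0,0],"grip": 0.5},{"dp": [-0.02,-0.06,1.78],"turn": [0,0,0],"grip": 0.5},{"dp": [-0.02,-0.06,1.78],"turn": [0,0,0],"grip": 0.5},{"dp": [-0.02,-0.06,1.78],"turn": [0,0,0],"grip": 0.5}]}}

```text
clock: 29.07
ee_pos: [0.4521, -0.3659, 0.0514]
ee_rot: [2.218, 2.218, -0.0]
contact_force: [0.1, -0.4, 1.0]
width: 0.0429
```

Emit:
{"method": "drive_tool", "body": {"moves": [{"dp": [0,0,0.08],"turn": [0,0,0],"grip": 0.4},{"dp": [0,0,0.08],"turn": [0,0,0],"grip": 0.2},{"dp": [0,0,0.08],"turn": [0,0,0],"grip": 0},{"dp": [0,0,0.08],"turn": [0,0,0],"grip": 0},{"dp": [0,0,0.08],"turn": [0,0,0],"grip": 0},{"dp": [0,0,0.08],"turn": [0,0,0],"grip": 0}]}}

```text
clock: 29.57
ee_pos: [0.4523, -0.3662, 0.0497]
ee_rot: [2.218, 2.217, -0.001]
contact_force: [-2.2, -0.1, 5.6]
width: 0.0185
```

```bash
python3 - <<'E'
from h import *
s=state(); print(s['ee_pos'],s['width'],s['contact_force']); go(slot(4,.22),down(0));go(slot(5,.22),down(0))
E
```

```text
[ 0.45231617 -0.36620269  0.04968361] 0.018537345662638826 [-2.23053433 -0.06641191  5.61368935]
dp [11.56  2.64 -5.72] turn [ 0.04  0.04 -0.  ]
dp [ 8.75  3.2  -5.7 ] turn [ 0.04  0.04 -0.  ]
```

Emit:
{"method": "drive_tool", "body": {"moves": [{"dp": [0,0,-0.6],"turn": [0,0,0],"grip": 0},{"dp": [0,0,-1.9],"turn": [0,0,0],"grip": 0},{"dp": [0,0,-3.2],"turn": [0,0,0],"grip": 0},{"dp": [0.3,0.1,-4.5],"turn": [0,0,0],"grip": 0},{"dp": [1.4,0.3,-5.4],"turn": [0,0,0],"grip": 0},{"dp": [2.7,0.6,-5.7],"turn": [0,0,0],"grip": 0},{"dp": [4.0,0.9,-5.7],"turn": [0,0,0],"grip": 0},{"dp": [5.3,1.2,-5.7],"turn": [0,0,0],"grip": 0}]}}

```text
clock: 30.23
ee_pos: [0.488, -0.205, 0.2212]
ee_rot: [2.217, 2.215, 0.001]
contact_force: [2.0, 0.2, -2.2]
width: 0.0183
```

```bash
python3 - <<'E'
from h import *
go(slot(4,.22),down(0)); go(slot(4,.134),down(0))
E
```

```text
dp [6.21 1.42 0.02] turn [ 0.05  0.05 -0.01]
dp [6.23 1.41 2.88] turn [ 0.05  0.05 -0.01]
```

Emit:
{"method": "drive_tool", "body": {"moves": [{"dp": [1.2,0.3,0],"turn": [0.05,0.05,0],"grip": 0},{"dp": [2.5,0.6,0],"turn": [0.05,0.05,0],"grip": 0},{"dp": [3.8,0.9,0],"turn": [0.05,0.05,0],"grip": 0},{"dp": [5.1,1.2,0],"turn": [0.05,0.05,0],"grip": 0},{"dp": [6.1,1.42,0],"turn": [0.05,0.05,0],"grip": 0},{"dp": [6.22,1.42,0.6],"turn": [0.05,0.05,0],"grip": 0},{"dp": [6.22,1.42,1.4],"turn": [0.05,0.05,0],"grip": 0},{"dp": [6.22,1.42,2.2],"turn": [0.05,0.05,0],"grip": 0}]}}

```text
clock: 30.9
ee_pos: [0.5314, -0.0175, 0.154]
ee_rot: [2.22, 2.222, 0.002]
contact_force: [0.3, -0.8, -1.6]
width: 0.018
```

```bash
python3 - <<'E'
from h import *
go(slot(4,.125),down(0))
p=camera_params('wrist');im=capture('wrist'); cv2.imwrite('pics/w21.png',im)
E
```

```text
dp [-0.04 -0.02  0.97] turn [ 0.02 -0.    0.01]
```

View pics/w21.png

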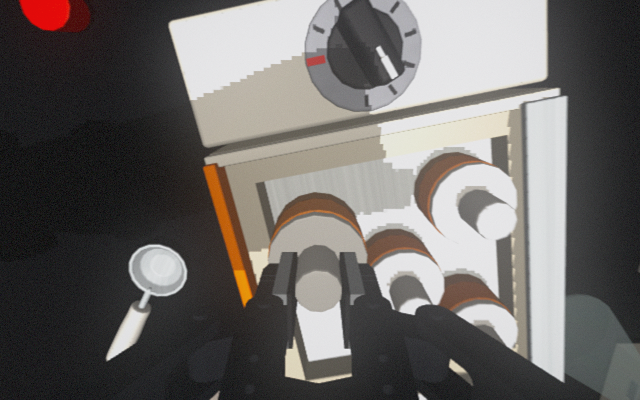

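Emit:
{"method": "drive_tool", "body": {"moves": [{"dp": [-0.04,-0.02,0.4],"turn": [0,0,0],"grip": 0},{"dp": [-0.04,-0.03,0.7],"turn": [0,0,0],"grip": 0},{"dp": [-0.04,-0.04,0.9],"turn": [0,0,0],"grip": 0},{"dp": [-0.04,-0.05,1.0],"turn": [0,0,0],"grip": 0},{"dp": [-0.04,-0.06,1.06],"turn": [0,0,0],"grip": 0},{"dp": [-0.04,-0.06,1.11],"turn": [0,0,0],"grip": 0},{"dp": [-0.04,-0.06,1.16],"turn": [0,0,0],"grip": 0},{"dp": [-0.04,-0.06,1.2],"turn": [0,0,0],"grip": 0}]}}

```text
clock: 31.62
ee_pos: [0.5269, -0.0198, 0.1138]
ee_rot: [-2.219, -2.219, 0.005]
contact_force: [-0.7, 0.2, 0.2]
width: 0.0183
```

Emit:
{"method": "drive_tool", "body": {"moves": [{"dp": [0,0,0.03],"turn": [0,0,0],"grip": 0},{"dp": [0,0,0.05],"turn": [0,0,0],"grip": 0},{"dp": [0,0,0.05],"turn": [0,0,0],"grip": 0},{"dp": [0,0,0.05],"turn": [0,0,0],"grip": 0}]}}

```text
clock: 31.95
ee_pos: [0.527, -0.0198, 0.1125]
ee_rot: [-2.219, -2.219, 0.005]
contact_force: [-0.9, 0.1, 0.3]
width: 0.0181
```

```bash
python3 - <<'E'
from h import *
s=state();print(s['contact_force'],s['ee_pos'],s['torque'])
E
```

```text
[-0.89187996  0.12688737  0.2779067 ] [ 0.52700076 -0.01980546  0.11246561] [-0.02676314  0.20687606  0.04984333]
```

Emit:
{"method": "drive_tool", "body": {"moves": [{"dp": [0,0.03,-0.04],"turn": [0,0,0],"grip": 0},{"dp": [0,0.05,-0.08],"turn": [0,0,0],"grip": 0},{"dp": [0,0.05,-0.08],"turn": [0,0,0],"grip": 0},{"dp": [0,0.05,-0.08],"turn": [0,0,0],"grip": 0}]}}

```text
clock: 32.28
ee_pos: [0.5288, -0.0198, 0.115]
ee_rot: [-2.22, -2.219, 0.004]
contact_force: [-0.9, -0.5, 0.4]
width: 0.0184
```

Emit:
{"method": "drive_tool", "body": {"moves": [{"dp": [0,0,0],"turn": [0,0,0],"grip": 0.26},{"dp": [0,0,0],"turn": [0,0,0],"grip": 0.32},{"dp": [0,0,0],"turn": [0,0,0],"grip": 0.5},{"dp": [0,0,0],"turn": [0,0,0],"grip": 0.5},{"dp": [0,0,-0.4],"turn": [0,0,0],"grip": 0.5},{"dp": [0,0,-1.2],"turn": [0,0,0],"grip": 0.5},{"dp": [0,0,-2.4],"turn": [0,0,0],"grip": 0.5},{"dp": [0,0,-3.6],"turn": [0,0,0],"grip": 0.5}]}}

```text
clock: 32.95
ee_pos: [0.5285, -0.0197, 0.2236]
ee_rot: [-2.218, -2.218, 0.006]
contact_force: [0.6, -0.3, -0.5]
width: 0.0424
```

```bash
python3 - <<'E'
from h import *
im=capture('wrist'); cv2.imwrite('pics/w22.png',im)
im=capture('scene'); cv2.imwrite('pics/s22.png',zoom(im,190,120,390,270,4))
go([.4534,-.2507,.2],down(0))
E
```

```text
dp [-7.73 -2.63  0.93] turn [ 0.05 -0.   -0.  ]
```

View pics/s22.png

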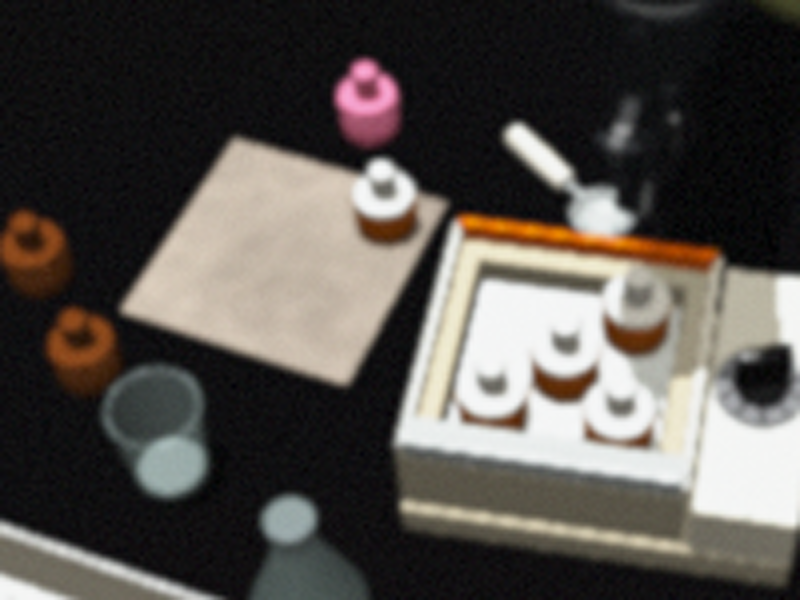

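View pics/w22.png

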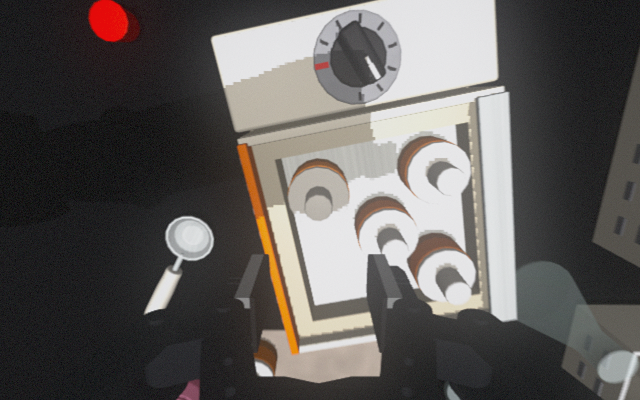

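Last jar, A.

Emit:
{"method": "drive_tool", "body": {"moves": [{"dp": [-1.2,-0.4,0],"turn": [0.05,0,0],"grip": 0.5},{"dp": [-2.4,-0.8,0],"turn": [0.05,0,0],"grip": 0.5},{"dp": [-3.6,-1.2,0],"turn": [0.05,0,0],"grip": 0.5},{"dp": [-4.8,-1.6,0],"turn": [0.05,0,0],"grip": 0.5},{"dp": [-6,-2.0,0.1],"turn": [0.05,0,0],"grip": 0.5},{"dp": [-7.1,-2.4,0.5],"turn": [0.05,0,0],"grip": 0.5},{"dp": [-7.73,-2.63,1.2],"turn": [0.05,0,0],"grip": 0.5},{"dp": [-7.73,-2.63,2],"turn": [0.05,0,0],"grip": 0.5}]}}

```text
clock: 33.72
ee_pos: [0.4514, -0.2569, 0.1673]
ee_rot: [2.229, 2.211, -0.003]
contact_force: [-0.5, -0.7, -0.5]
width: 0.0428
```

```bash
python3 - <<'E'
from h import *
go([.4534,-.2507,.1],down(0))
E
```

```text
dp [0.22 0.06 2.24] turn [ 0.    0.03 -0.08]
```

Emit:
{"method": "drive_tool", "body": {"moves": [{"dp": [0.22,0.06,0.7],"turn": [0,0,-0.08],"grip": 0.5},{"dp": [0.22,0.06,1.5],"turn": [0,0,-0.08],"grip": 0.5},{"dp": [0.22,0.06,2.2],"turn": [0,0,-0.08],"grip": 0.5},{"dp": [0.22,0.06,2.2],"turn": [0,0,-0.08],"grip": 0.5},{"dp": [0.22,0.06,2.2],"turn": [0,0,-0.08],"grip": 0.5}]}}

```text
clock: 34.13
ee_pos: [0.4526, -0.2501, 0.1006]
ee_rot: [-2.221, -2.222, 0.004]
contact_force: [-0.6, 0.7, 0.9]
width: 0.0426
```

```bash
python3 - <<'E'
from h import *
go([.4534,-.2507,.05],down(0))
p=camera_params('wrist');im=capture('wrist'); cv2.imwrite('pics/w23.png',im);print(proj(p,[.4534,-.2507,.068]))
E
```

```text
dp [-0.02  0.03  1.69] turn [-0.02  0.02  0.01]
[320.96274161 241.73929017]
```

View pics/w23.png

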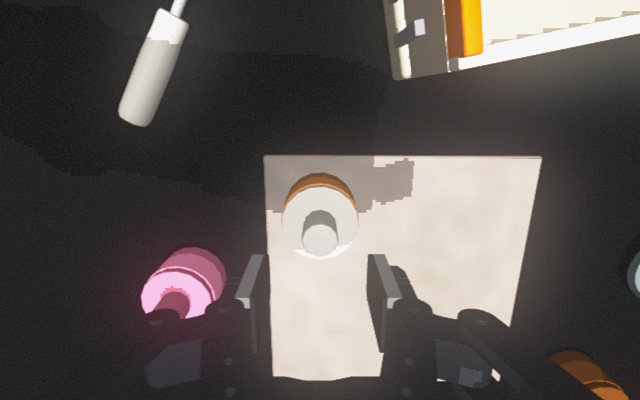

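```bash
python3 - <<'E'
from h import *
p=camera_params('wrist')
print(plane(p,(179,297),.038),plane(p,(168,312),.064))
E
```

```text
[ 0.36114183 -0.30412895  0.038     ] [ 0.36517293 -0.29777567  0.064     ]
```

Emit:
{"method": "drive_tool", "body": {"moves": [{"dp": [-0.02,0.03,0.5],"turn": [0,0,0],"grip": 0.5},{"dp": [-0.02,0.02,1.0],"turn": [0,0,0],"grip": 0.5},{"dp": [-0.02,0,1.5],"turn": [0,0,0],"grip": 0.5},{"dp": [-0.02,-0.02,1.7],"turn": [0,0,0],"grip": 0.5},{"dp": [-0.02,-0.02,1.7],"turn": [0,0,0],"grip": 0.5},{"dp": [-0.02,-0.02,1.7],"turn": [0,0,0],"grip": 0.5},{"dp": [-0.02,-0.02,1.7],"turn": [0,0,0],"grip": 0.5}]}}

```text
clock: 34.77
ee_pos: [0.4537, -0.2514, 0.0519]
ee_rot: [2.218, 2.219, -0.002]
contact_force: [0.2, -0.3, -0.1]
width: 0.0427
```

Emit:
{"method": "drive_tool", "body": {"moves": [{"dp": [0,0,0.05],"turn": [0,0,0],"grip": 0.4},{"dp": [0,0,0.05],"turn": [0,0,0],"grip": 0.2},{"dp": [0,0,0.05],"turn": [0,0,0],"grip": 0},{"dp": [0,0,0.05],"turn": [0,0,0],"grip": 0},{"dp": [0,0,0.05],"turn": [0,0,0],"grip": 0},{"dp": [0,0,0.05],"turn": [0,0,0],"grip": 0}]}}

```text
clock: 35.27
ee_pos: [0.454, -0.2517, 0.0511]
ee_rot: [2.217, 2.218, -0.002]
contact_force: [-1.6, -0.8, 5.8]
width: 0.0183
```

```bash
python3 - <<'E'
from h import *
s=state(); print(s['ee_pos'],s['width'],s['contact_force']); go(slot(5,.22),down(0))
E
```

```text
[ 0.45399666 -0.25168125  0.05110969] 0.018271559805964958 [-1.56166186 -0.75741351  5.7945169 ]
dp [ 4.93  3.14 -5.64] turn [0.02 0.04 0.  ]
```

Emit:
{"method": "drive_tool", "body": {"moves": [{"dp": [0,0,-0.6],"turn": [0,0,0],"grip": 0},{"dp": [0,0,-1.9],"turn": [0,0,0],"grip": 0},{"dp": [0,0,-3.2],"turn": [0,0,0],"grip": 0},{"dp": [0.2,0.1,-4.5],"turn": [0,0,0],"grip": 0},{"dp": [1.2,0.7,-5.4],"turn": [0,0,0],"grip": 0},{"dp": [2.3,1.4,-5.65],"turn": [0,0,0],"grip": 0},{"dp": [3.4,2.1,-5.65],"turn": [0,0,0],"grip": 0},{"dp": [4.5,2.8,-5.65],"turn": [0,0,0],"grip": 0}]}}

```text
clock: 35.93
ee_pos: [0.5384, -0.1146, 0.2215]
ee_rot: [2.217, 2.215, -0.001]
contact_force: [0.4, -0.2, -1.4]
width: 0.0183
```

```bash
python3 - <<'E'
from h import *
go(slot(5,.22),down(0)); go(slot(5,.15),down(0))
E
```

```text
dp [0.39 0.31 0.05] turn [ 0.04  0.05 -0.01]
dp [0.4  0.3  2.38] turn [ 0.04  0.05 -0.01]
```

Emit:
{"method": "drive_tool", "body": {"moves": [{"dp": [0.39,0.31,0.1],"turn": [0.04,0.05,0],"grip": 0},{"dp": [0.39,0.31,0.6],"turn": [0.04,0.05,0],"grip": 0},{"dp": [0.39,0.31,1.4],"turn": [0.04,0.05,0],"grip": 0},{"dp": [0.39,0.31,2.0],"turn": [0.04,0.05,0],"grip": 0},{"dp": [0.39,0.31,2.3],"turn": [0.04,0.05,0],"grip": 0},{"dp": [0.39,0.31,2.4],"turn": [0.04,0.05,0],"grip": 0},{"dp": [0.39,0.31,2.4],"turn": [0.04,0.05,0],"grip": 0}]}}

```text
clock: 36.52
ee_pos: [0.5478, -0.1033, 0.1491]
ee_rot: [-2.222, -2.22, 0.001]
contact_force: [-0.0, -0.8, -0.8]
width: 0.0182
```

```bash
python3 - <<'E'
from h import *
go(slot(5,.115),down(0))
p=camera_params('wrist');im=capture('wrist'); cv2.imwrite('pics/w24.png',im)
E
```

```text
dp [0.01 0.   1.14] turn [-0.01 -0.   -0.01]
```

View pics/w24.png

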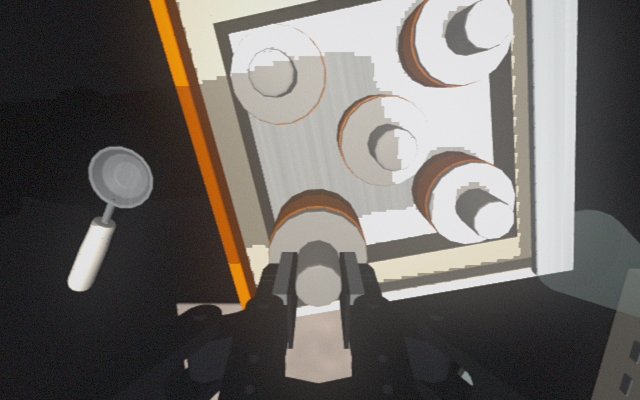

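Emit:
{"method": "drive_tool", "body": {"moves": [{"dp": [0.01,0,0.3],"turn": [0,0,0],"grip": 0},{"dp": [0.01,0,0.6],"turn": [0,0,0],"grip": 0},{"dp": [0.01,0,0.8],"turn": [0,0,0],"grip": 0},{"dp": [0.01,0,0.87],"turn": [0,0,0],"grip": 0},{"dp": [0.01,0,0.93],"turn": [0,0,0],"grip": 0},{"dp": [0.01,0,0.98],"turn": [0,0,0],"grip": 0},{"dp": [0.01,0,1.03],"turn": [0,0,0],"grip": 0},{"dp": [0.01,0,1.07],"turn": [0,0,0],"grip": 0}]}}

```text
clock: 37.23
ee_pos: [0.5485, -0.1031, 0.1179]
ee_rot: [2.222, 2.22, 0.001]
contact_force: [0.3, -0.3, -1.9]
width: 0.0181
```

```bash
python3 - <<'E'
from h import *
go(slot(5,.113),down(0))
E
```

```text
dp [ 0.   -0.02  0.16] turn [ 0.01  0.   -0.01]
```

Emit:
{"method": "drive_tool", "body": {"moves": [{"dp": [0,-0.02,0.03],"turn": [0,0,0],"grip": 0},{"dp": [0,-0.02,0.06],"turn": [0,0,0],"grip": 0},{"dp": [0,-0.02,0.09],"turn": [0,0,0],"grip": 0},{"dp": [0,-0.02,0.12],"turn": [0,0,0],"grip": 0},{"dp": [0,-0.02,0.15],"turn": [0,0,0],"grip": 0},{"dp": [0,-0.02,0.17],"turn": [0,0,0],"grip": 0},{"dp": [0,-0.02,0.17],"turn": [0,0,0],"grip": 0}]}}

```text
clock: 37.82
ee_pos: [0.548, -0.103, 0.1127]
ee_rot: [2.222, 2.22, 0.001]
contact_force: [-0.3, 0.7, 0.2]
width: 0.0183
```

```bash
python3 - <<'E'
from h import *
s=state();print(s['contact_force'],s['ee_pos'],s['torque'])
cv2.imwrite('pics/s25.png',zoom(capture('scene'),270,160,400,260,6))
E
```

```text
[-0.28412894  0.69733128  0.23929668] [ 0.54795346 -0.10301244  0.11272737] [-0.03369028  0.09319873  0.01198395]
```

View pics/s25.png

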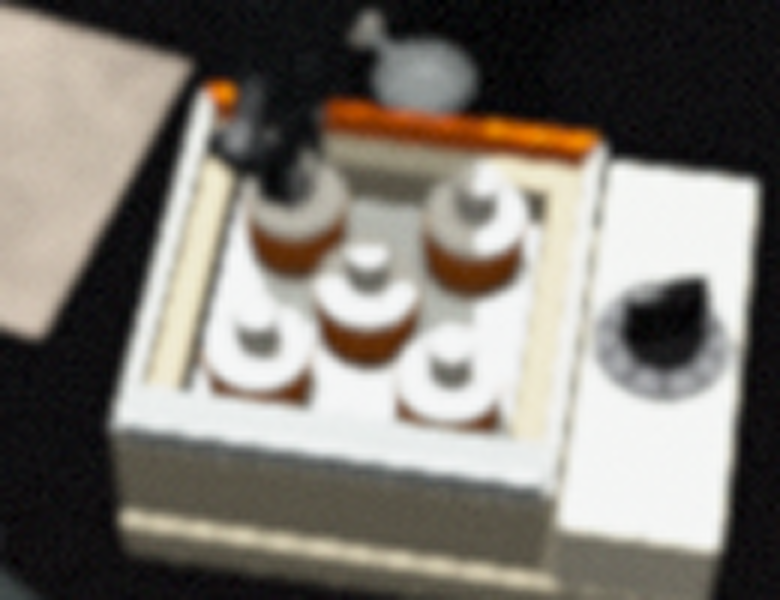

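Emit:
{"method": "drive_tool", "body": {"moves": [{"dp": [0,0,0.02],"turn": [0,0,0],"grip": 0},{"dp": [0,0,0.02],"turn": [0,0,0],"grip": 0.26},{"dp": [0,0,0.02],"turn": [0,0,0],"grip": 0.32},{"dp": [0,0,0.02],"turn": [0,0,0],"grip": 0.5},{"dp": [0,0,0],"turn": [0,0,0],"grip": 0.5},{"dp": [0,0,-0.4],"turn": [0,0,0],"grip": 0.5},{"dp": [0,0,-1.6],"turn": [0,0,0],"grip": 0.5},{"dp": [0,0,-3.2],"turn": [0,0,0],"grip": 0.5}]}}

```text
clock: 38.53
ee_pos: [0.5462, -0.1029, 0.2015]
ee_rot: [-2.219, -2.218, 0.003]
contact_force: [1.4, -0.3, -0.5]
width: 0.042
```

```bash
python3 - <<'E'
from h import *
im=capture('wrist'); cv2.imwrite('pics/w26.png',im)
k=lift2w([0,.092,0]); print(k)
print(state()['joint_positions'].round(2))
go([k[0]-.0,k[1]-.03,.28],down(0))
E
```

```text
[0.55481552 0.07998495 0.        ]
[ 0.53  0.46 -0.59  1.71  0.29  1.05 -0.15]
dp [ 5.08  0.15 -2.3 ] turn [ 0.09  0.01 -0.  ]
```

View pics/w26.png

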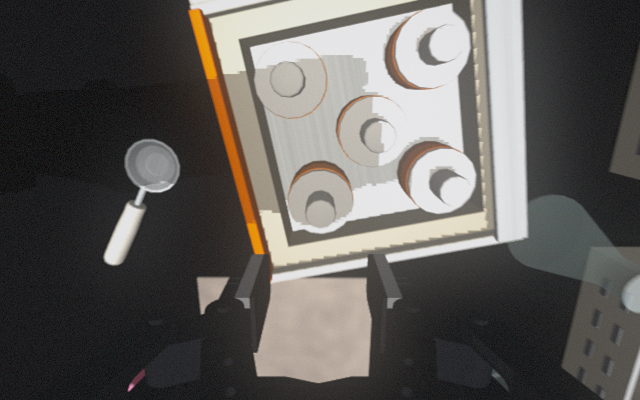

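Emit:
{"method": "drive_tool", "body": {"moves": [{"dp": [0,0,-1.2],"turn": [0,0,0],"grip": 0.5},{"dp": [0.6,0,-2.2],"turn": [0,0,0],"grip": 0.5},{"dp": [1.7,0,-2.3],"turn": [0,0,0],"grip": 0.5},{"dp": [2.9,0.1,-2.3],"turn": [0,0,0],"grip": 0.5},{"dp": [4.1,0.15,-2.3],"turn": [0.09,0,0],"grip": 0.5},{"dp": [5.08,0.15,-2.3],"turn": [0.09,0,0],"grip": 0.5},{"dp": [5.08,0.15,-2.3],"turn": [0.09,0,0],"grip": 0.5},{"dp": [5.08,0.15,-2.3],"turn": [0.09,0,0],"grip": 0.5}]}}

```text
clock: 39.25
ee_pos: [0.5545, 0.0524, 0.2803]
ee_rot: [2.216, 2.225, 0.0]
contact_force: [1.2, -0.4, -0.1]
width: 0.0426
```

```bash
python3 - <<'E'
from h import *
p=camera_params('wrist');im=capture('wrist'); cv2.imwrite('pics/w27.png',im); np.savez('w27.npz',**p)
u=proj(p,[.555,.08,.1]).astype(int);print(u, state()['joint_positions'].round(2))
x0,y0=max(u[0]-70,0),max(u[1]-55,0);print(x0,y0)
cv2.imwrite('pics/w27z.png',zoom(im,x0,y0,x0+140,y0+110,5))
E
```

```text
[319 147] [ 0.29  0.41 -0.64  1.6   0.25  1.22 -0.4 ]
249 92
```

View pics/w27z.png

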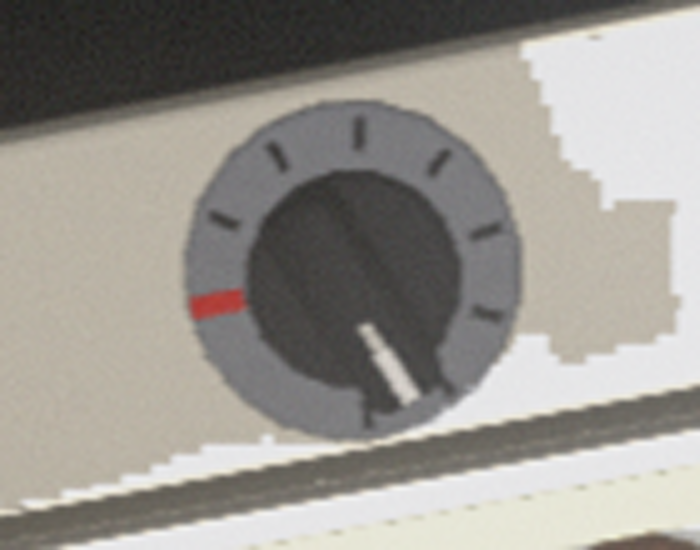

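```bash
python3 - <<'E'
from h import *
p1,p2=ld('w1.npz'),ld('w27.npz')
a=lambda x,y:(265+(x+.5)/4-.5,5+(y+.5)/4-.5)
b=lambda x,y:(249+(x+.5)/5-.5,92+(y+.5)/5-.5)
o=tri([(p1,a(428,219)),(p2,b(409,402))]);i=tri([(p1,a(410,160)),(p2,b(363,327))]);c=tri([(p1,a(386,165)),(p2,b(354,270))])
print(o,i,'dial',c)
d=o-i;print(np.degrees(np.arctan2(d[1],d[0])))
for z in (.115,.12,.125,.13):
  O,I=plane(p2,b(409,402),z),plane(p2,b(363,327),z);k=np.array([.5548,.080]);print(z,O[:2],I[:2],np.degrees(np.arctan2(*(O-I)[1::-1])),'r',np.linalg.norm(O[:2]-k),np.linalg.norm(I[:2]-k),np.degrees(np.arctan2(*(O[:2]-k)[::-1])))
E
```

```text
[0.56439673 0.06405221 0.13023823] [0.55661325 0.07670663 0.130604  ] dial [0.55495399 0.08022711 0.08847266]
-58.405161527960885
0.115 [0.56467201 0.0608323 ] [0.55648955 0.07408693] -58.31180408531581 r 0.02156055188191119 0.006149710821750415 -62.75000762606441
0.12 [0.56448727 0.06191509] [0.55643821 0.07495364] -58.31180408531592 r 0.02051601718488128 0.005305606166845086 -61.82405933906511
0.125 [0.56430252 0.06299789] [0.55638686 0.07582035] -58.31180408531569 r 0.01947741456113188 0.004470750079791081 -60.79906950439038
0.13 [0.56411778 0.06408068] [0.55633551 0.07668706] -58.31180408531581 r 0.018445746068406203 0.003651491698746708 -59.65902480606666
```

```bash
python3 - <<'E'
from h import *
go([.5548,.0800,.18],down(np.radians(31)))
E
```

```text
dp [1.   0.01 3.33] turn [-0.    0.02 -5.16]
```

Emit:
{"method": "drive_tool", "body": {"moves": [{"dp": [0.5,0,0],"turn": [0,0,-1.1],"grip": 0.5},{"dp": [1.0,0,0.5],"turn": [0,0,-2.2],"grip": 0.5},{"dp": [1.0,0,1.2],"turn": [0,0,-3.3],"grip": 0.5},{"dp": [1.0,0,2],"turn": [0,0,-4.4],"grip": 0.5},{"dp": [1.0,0,2.8],"turn": [0,0,-5.16],"grip": 0.5},{"dp": [1.0,0,3.33],"turn": [0,0,-5.16],"grip": 0.5},{"dp": [1.0,0,3.33],"turn": [0,0,-5.16],"grip": 0.5},{"dp": [1.0,0,3.33],"turn": [0,0,-5.16],"grip": 0.5}]}}

```text
clock: 39.97
ee_pos: [0.5546, 0.0783, 0.1796]
ee_rot: [-1.55, -2.732, 0.004]
contact_force: [-0.3, 0.4, 0.6]
width: 0.0425
```

```bash
python3 - <<'E'
from h import *
print(state()['joint_positions'].round(2))
go([.5548,.0800,.135],down(np.radians(31)))
p=camera_params('wrist');im=capture('wrist'); cv2.imwrite('pics/w28.png',im);print(proj(p,[.5548,.08,.13]))
E
```

```text
[ 0.29  0.53 -0.74  1.74  0.41  1.03 -0.06]
dp [0.05 0.04 1.49] turn [-0.02  0.01 -0.02]
[321.92794864 227.66392282]
```

View pics/w28.png

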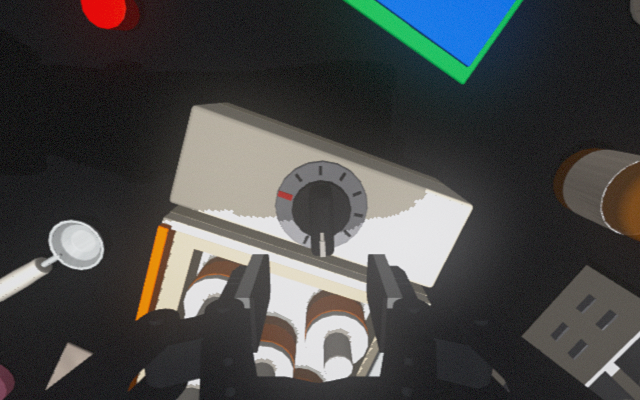

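Emit:
{"method": "drive_tool", "body": {"moves": [{"dp": [0.05,0.04,0.5],"turn": [0,0,0],"grip": 0.5},{"dp": [0.05,0.04,1.0],"turn": [0,0,0],"grip": 0.5},{"dp": [0.05,0.04,1.5],"turn": [0,0,0],"grip": 0.5},{"dp": [0.05,0.02,1.9],"turn": [0,0,0],"grip": 0.5},{"dp": [0.05,0,2.1],"turn": [0,0,0],"grip": 0.5},{"dp": [0.05,0,2.2],"turn": [0,0,0],"grip": 0.5},{"dp": [0.05,0,2.2],"turn": [0,0,0],"grip": 0.5},{"dp": [0.05,0,2.2],"turn": [0,0,0],"grip": 0.5}]}}

```text
clock: 40.68
ee_pos: [0.5551, 0.0803, 0.1157]
ee_rot: [1.549, 2.73, -0.0]
contact_force: [-0.3, 0.4, -1.0]
width: 0.0426
```

```bash
python3 - <<'E'
from h import *
print(state()['contact_force'].round(1))
go([.5548,.0800,.110],down(np.radians(31)))
p=camera_params('wrist');im=capture('wrist'); cv2.imwrite('pics/w29.png',im);print(proj(p,[.5548,.08,.13]))
E
```

```text
[-0.3  0.4 -1. ]
dp [-0.   -0.01  0.19] turn [ 0.01  0.02 -0.02]
[319.64666598 288.33587178]
```

View pics/w29.png

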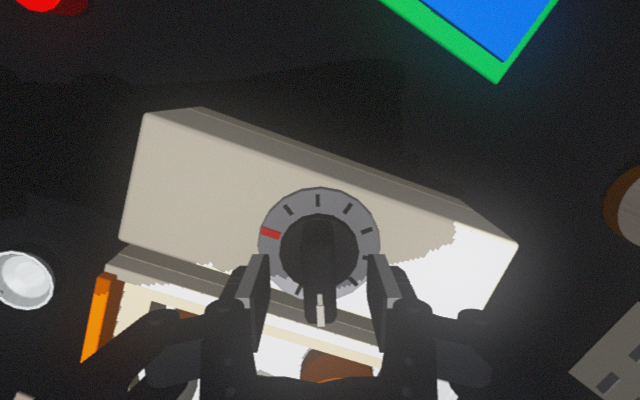

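Centred on the bar. Lower 4 mm and close.

Emit:
{"method": "drive_tool", "body": {"moves": [{"dp": [0,0,0.12],"turn": [0,0,0],"grip": 0.4},{"dp": [0,0,0.14],"turn": [0,0,0],"grip": 0.2},{"dp": [0,0,0.14],"turn": [0,0,0],"grip": 0},{"dp": [0,0,0.14],"turn": [0,0,0],"grip": 0},{"dp": [0,0,0.14],"turn": [0,0,0],"grip": 0},{"dp": [0,0,0.14],"turn": [0,0,0],"grip": 0},{"dp": [0,0,0.14],"turn": [0,0,0],"grip": 0}], "force": 30}}

```text
clock: 41.32
ee_pos: [0.5554, 0.0805, 0.1117]
ee_rot: [1.548, 2.73, 0.001]
contact_force: [1.6, 0.8, 2.1]
width: 0.013
```

```bash
python3 - <<'E'
from h import *
s=state();print(s['contact_force'].round(1),s['torque'].round(2),s['width'],s['ee_pos'])
go([.5548,.0800,.1115],down(np.radians(31)))
E
```

```text
[1.6 0.8 2.1] [ 0.04 -0.15  0.04] 0.013005774042051034 [0.55539849 0.08049966 0.11170817]
dp [-0.   -0.03  0.01] turn [ 0.02  0.03 -0.02]
```

Emit:
{"method": "drive_tool", "body": {"moves": [{"dp": [0,-0.02,0],"turn": [0,0,-0.8],"grip": 0},{"dp": [0,-0.02,0],"turn": [0,0,-1.6],"grip": 0},{"dp": [0,-0.02,0],"turn": [0,0,-2.5],"grip": 0},{"dp": [0,-0.02,0],"turn": [0,0,-3.4],"grip": 0},{"dp": [0,-0.02,0],"turn": [0,0,-4.3],"grip": 0},{"dp": [0,-0.02,0],"turn": [0,0,-5.2],"grip": 0},{"dp": [0,-0.02,0],"turn": [0,0,-6],"grip": 0},{"dp": [0,-0.02,0],"turn": [0,0,-6],"grip": 0}]}}

```text
clock: 41.98
ee_pos: [0.5552, 0.0803, 0.1117]
ee_rot: [0.624, 3.076, 0.0]
contact_force: [1.5, 0.5, 1.8]
width: 0.0131
```

```bash
cat >> h.py <<'E'
def kst():
    s=state();R=Rn.from_rotvec(s['ee_rot']).as_matrix()
    print('F',s['contact_force'].round(1),'M',s['torque'].round(2),'w',round(s['width'],4),s['ee_pos'].round(4),'yaw',np.degrees(np.arctan2(R[1,1],R[0,1])).round(1),'tilt',R[:,2].round(3),s['joint_positions'].round(2))
E
python3 -c "
from h import *
kst(); go([.5548,.0800,.1115])"
```

```text
F [1.5 0.5 1.8] M [ 0.15 -0.38  0.07] w 0.0131 [0.5552 0.0803 0.1117] yaw 67.1 tilt [ 0.003 -0.001 -1.   ] [ 0.34  0.65 -0.86  1.83  0.61  0.94  0.38]
dp [ 0.01 -0.02  0.01] turn [0. 0. 0.]
```

Emit:
{"method": "drive_tool", "body": {"moves": [{"dp": [0,-0.01,0],"turn": [0,0,-1],"grip": 0},{"dp": [0,-0.01,0],"turn": [0,0,-2],"grip": 0},{"dp": [0,-0.01,0],"turn": [0,0,-3],"grip": 0},{"dp": [0,-0.01,0],"turn": [0,0,-4],"grip": 0},{"dp": [0,-0.01,0],"turn": [0,0,-5],"grip": 0},{"dp": [0,-0.01,0],"turn": [0,0,-6],"grip": 0},{"dp": [0,-0.01,0],"turn": [0,0,-7],"grip": 0},{"dp": [0,-0.01,0],"turn": [0,0,-7.5],"grip": 0}]}}

```text
clock: 42.65
ee_pos: [0.5552, 0.08, 0.1118]
ee_rot: [-0.605, 3.079, -0.002]
contact_force: [1.0, 0.4, 1.6]
width: 0.0129
```

```bash
python3 -c "
from h import *
kst(); go([.5548,.0800,.1115])"
```

```text
F [1.  0.4 1.6] M [ 0.1  -0.2  -0.04] w 0.0129 [0.5552 0.08   0.1118] yaw 112.2 tilt [ 0.003 -0.    -1.   ] [ 0.44  0.73 -1.07  1.83  0.75  1.05  1.03]
dp [0.01 0.   0.01] turn [0. 0. 0.]
```

Emit:
{"method": "drive_tool", "body": {"moves": [{"dp": [0,0,0],"turn": [0,0,-1],"grip": 0},{"dp": [0,0,0],"turn": [0,0,-2],"grip": 0},{"dp": [0,0,0],"turn": [0,0,-3],"grip": 0},{"dp": [0,0,0],"turn": [0,0,-3.5],"grip": 0},{"dp": [0,0,0],"turn": [0,0,-3.5],"grip": 0}]}}

```text
clock: 43.07
ee_pos: [0.5554, 0.08, 0.1117]
ee_rot: [-1.155, 2.918, -0.002]
contact_force: [1.2, -0.6, 3.5]
width: 0.0132
```

```bash
python3 -c "
from h import *
kst(); go([.5548,.0800,.1115])"
```

```text
F [ 1.2 -0.6  3.5] M [-0.06 -0.14  0.06] w 0.0132 [0.5554 0.08   0.1117] yaw 133.2 tilt [ 0.003 -0.    -1.   ] [ 0.48  0.78 -1.16  1.83  0.81  1.1   1.34]
dp [0.01 0.01 0.01] turn [0. 0. 0.]
```

Emit:
{"method": "drive_tool", "body": {"moves": [{"dp": [0,0,0],"turn": [0,0,-1],"grip": 0},{"dp": [0,0,0],"turn": [0,0,-2],"grip": 0},{"dp": [0,0,0],"turn": [0,0,-3],"grip": 0},{"dp": [0,0,0],"turn": [0,0,-4],"grip": 0},{"dp": [0,0,0],"turn": [0,0,-4],"grip": 0},{"dp": [0,0,0],"turn": [0,0,-4],"grip": 0}]}}

```text
clock: 43.57
ee_pos: [0.5554, 0.0799, 0.1117]
ee_rot: [-1.73, 2.619, -0.003]
contact_force: [1.3, -0.9, 1.7]
width: 0.013
```

```bash
python3 -c "
from h import *
kst(); go([.5548,.0800,.1115])"
```

```text
F [ 1.3 -0.9  1.7] M [-0.03 -0.25  0.05] w 0.013 [0.5554 0.0799 0.1117] yaw 156.9 tilt [ 0.003 -0.    -1.   ] [ 0.51  0.83 -1.26  1.83  0.87  1.17  1.69]
dp [0.   0.02 0.01] turn [0. 0. 0.]
```

Emit:
{"method": "drive_tool", "body": {"moves": [{"dp": [0,0,0],"turn": [0,0,0],"grip": 0.3},{"dp": [0,0,0],"turn": [0,0,0],"grip": 0.5},{"dp": [0,0,0],"turn": [0,0,0],"grip": 0.5},{"dp": [0,0,-0.8],"turn": [0,0,0],"grip": 0.5},{"dp": [0,0,-2],"turn": [0,0,1],"grip": 0.5},{"dp": [0,0,-3],"turn": [0,0,2],"grip": 0.5},{"dp": [0,0,-3],"turn": [0,0,3],"grip": 0.5},{"dp": [0,0,-3],"turn": [0,0,4],"grip": 0.5}]}}

```text
clock: 44.23
ee_pos: [0.5557, 0.0806, 0.2037]
ee_rot: [-1.137, 2.922, -0.003]
contact_force: [-0.8, -0.8, -0.5]
width: 0.0431
```

Emit:
{"method": "drive_tool", "body": {"moves": [{"dp": [0,0,0],"turn": [0,0,1.1],"grip": 0.5},{"dp": [0,0,0],"turn": [0,0,2.2],"grip": 0.5},{"dp": [0,0,0],"turn": [0,0,3.3],"grip": 0.5},{"dp": [0,0,0],"turn": [0,0,4.4],"grip": 0.5},{"dp": [0,0,0],"turn": [0,0,5.5],"grip": 0.5},{"dp": [0,0,0],"turn": [0,0,6.6],"grip": 0.5},{"dp": [0,0,0],"turn": [0,0,7.7],"grip": 0.5},{"dp": [0,0,0],"turn": [0,0,8.8],"grip": 0.5}]}}

```text
clock: 44.9
ee_pos: [0.5554, 0.0806, 0.2036]
ee_rot: [0.292, 3.122, 0.001]
contact_force: [-0.2, 0.5, 0.3]
width: 0.0427
```

Emit:
{"method": "drive_tool", "body": {"moves": [{"dp": [0,0,0],"turn": [0,0,1.1],"grip": 0.5},{"dp": [0,0,0],"turn": [0,0,2.2],"grip": 0.5},{"dp": [0,0,0],"turn": [0,0,3.3],"grip": 0.5},{"dp": [0,0,0],"turn": [0,0,4.4],"grip": 0.5},{"dp": [0,0,0],"turn": [0,0,5.5],"grip": 0.5},{"dp": [0,0,0],"turn": [0,0,6.6],"grip": 0.5},{"dp": [0,0,0],"turn": [0,0,7.7],"grip": 0.5},{"dp": [0,0,0],"turn": [0,0,8.8],"grip": 0.5}]}}

```text
clock: 45.57
ee_pos: [0.555, 0.0807, 0.2036]
ee_rot: [1.659, 2.662, 0.005]
contact_force: [-0.6, 0.4, -0.1]
width: 0.0425
```

```bash
python3 -c "
from h import *
kst(); go([.5548,.0800,.18],down(np.radians(-23)))
p=camera_params('wrist');im=capture('wrist'); cv2.imwrite('pics/w30.png',im);print(proj(p,[.5548,.08,.13]))"
```

```text
F [-0.6  0.4 -0.1] M [-0.04  0.   -0.04] w 0.0425 [0.555  0.0807 0.2036] yaw 26.1 tilt [ 0.006 -0.    -1.   ] [ 0.28  0.5  -0.73  1.72  0.37  1.07 -0.11]
dp [-0.02 -0.02  0.79] turn [0.06 0.   8.19]
[318.23905734 216.51412978]
```

View pics/w30.png

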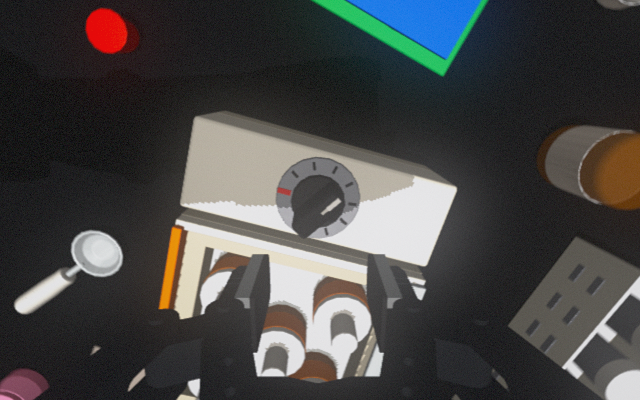

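```bash
python3 -c "
from h import *
p=camera_params('wrist');im=cv2.imread('pics/w30.png'); cv2.imwrite('pics/w30z.png',zoom(im,260,140,380,240,6))
"
```

```text
(no output)
```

View pics/w30z.png

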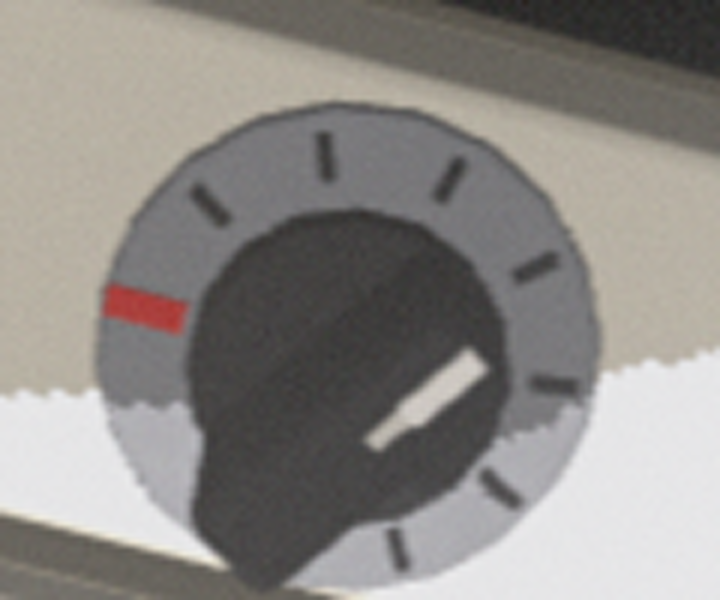

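```bash
python3 -c "
from h import *
p=camera_params('wrist'); f=lambda x,y:(260+(x+.5)/6-.5,140+(y+.5)/6-.5)
O,I=plane(p,f(480,360),.13),plane(p,f(372,440),.13); d=O-I; print(O,I,np.degrees(np.arctan2(d[1],d[0])))
go([.5548,.0800,.135],down(np.radians(-25)))
"
```

```text
[0.56210178 0.09618191 0.13      ] [0.55571579 0.08324705 0.13      ] 63.72427178589048
dp [-0.02 -0.03  2.29] turn [ 0.06 -0.    8.45]
```

Emit:
{"method": "drive_tool", "body": {"moves": [{"dp": [0,0,0],"turn": [0.06,0,1.1],"grip": 0.5},{"dp": [0,0,0],"turn": [0.06,0,2.2],"grip": 0.5},{"dp": [0,0,0],"turn": [0.06,0,3.3],"grip": 0.5},{"dp": [0,0,0],"turn": [0.06,0,4.4],"grip": 0.5},{"dp": [0,0,0],"turn": [0.06,0,5.5],"grip": 0.5},{"dp": [0,0,0],"turn": [0.06,0,6.6],"grip": 0.5},{"dp": [0,0,0.4],"turn": [0.06,0,7.7],"grip": 0.5},{"dp": [0,0,0.9],"turn": [0.06,0,8.4],"grip": 0.5}]}}

```text
clock: 46.28
ee_pos: [0.5558, 0.0813, 0.1775]
ee_rot: [2.648, 1.688, 0.004]
contact_force: [0.8, 0.3, 0.3]
width: 0.0427
```

```bash
python3 -c "
from h import *
kst(); go([.5548,.0800,.115],down(np.radians(-25)))"
```

```text
F [0.8 0.3 0.3] M [ 0.03 -0.    0.01] w 0.0427 [0.5558 0.0813 0.1775] yaw -25.0 tilt [ 0.003  0.    -1.   ] [ 0.13  0.48 -0.48  1.75  0.26  0.97 -0.89]
dp [-0.06 -0.01  2.08] turn [ 0.02 -0.01  0.01]
```

Emit:
{"method": "drive_tool", "body": {"moves": [{"dp": [-0.06,-0.01,0.5],"turn": [0,0,0],"grip": 0.5},{"dp": [-0.06,-0.01,1.0],"turn": [0,0,0],"grip": 0.5},{"dp": [-0.06,-0.01,1.5],"turn": [0,0,0],"grip": 0.5},{"dp": [-0.06,-0.02,1.9],"turn": [0,0,0],"grip": 0.5},{"dp": [-0.06,-0.02,2.08],"turn": [0,0,0],"grip": 0.5},{"dp": [-0.06,-0.02,2.08],"turn": [0,0,0],"grip": 0.5},{"dp": [-0.06,-0.02,2.08],"turn": [0,0,0],"grip": 0.5}]}}

```text
clock: 46.87
ee_pos: [0.5546, 0.0801, 0.1153]
ee_rot: [2.648, 1.69, 0.003]
contact_force: [0.3, -0.9, -0.1]
width: 0.0427
```

```bash
python3 -c "
from h import *
kst(); go([.5548,.0800,.1115],down(np.radians(-25)))
p=camera_params('wrist');im=capture('wrist'); cv2.imwrite('pics/w31.png',im)"
```

```text
F [ 0.3 -0.9 -0.1] M [-0.03 -0.02 -0.04] w 0.0427 [0.5546 0.0801 0.1153] yaw -24.9 tilt [ 0.002  0.001 -1.   ] [ 0.11  0.55 -0.45  1.83  0.31  0.83 -0.93]
dp [-0.    0.01  0.13] turn [ 0.02 -0.01  0.02]
```

View pics/w31.png

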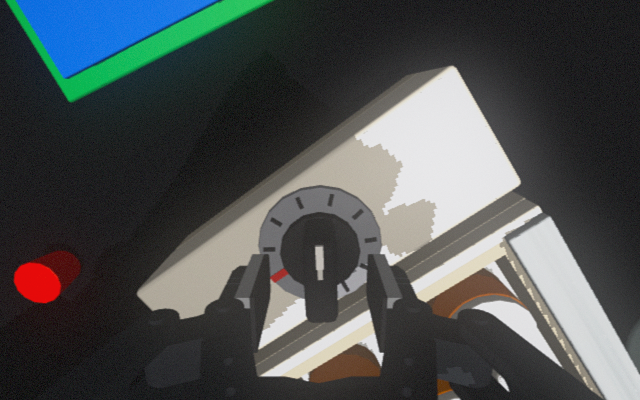

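Aligned; grip.

Emit:
{"method": "drive_tool", "body": {"moves": [{"dp": [0,0.01,0.12],"turn": [0,0,0],"grip": 0.4},{"dp": [0,0.01,0.13],"turn": [0,0,0],"grip": 0.2},{"dp": [0,0.01,0.13],"turn": [0,0,0],"grip": 0},{"dp": [0,0.01,0.13],"turn": [0,0,0],"grip": 0},{"dp": [0,0.01,0.13],"turn": [0,0,0],"grip": 0},{"dp": [0,0.01,0.13],"turn": [0,0,0],"grip": 0},{"dp": [0,0.01,0.13],"turn": [0,0,-0.5],"grip": 0},{"dp": [0,0.01,0.13],"turn": [0,0,-1.2],"grip": 0}], "force": 30}}

```text
clock: 47.58
ee_pos: [0.5555, 0.0798, 0.1122]
ee_rot: [2.534, 1.854, 0.006]
contact_force: [0.2, -1.0, 3.9]
width: 0.0128
```

Emit:
{"method": "drive_tool", "body": {"moves": [{"dp": [0,0,0],"turn": [0,0,-1],"grip": 0},{"dp": [0,0,0],"turn": [0,0,-2],"grip": 0},{"dp": [0,0,0],"turn": [0,0,-3],"grip": 0},{"dp": [0,0,0],"turn": [0,0,-4],"grip": 0},{"dp": [0,0,0],"turn": [0,0,-5],"grip": 0},{"dp": [0,0,0],"turn": [0,0,-6],"grip": 0},{"dp": [0,0,0],"turn": [0,0,-7],"grip": 0},{"dp": [0,0,0],"turn": [0,0,-8],"grip": 0}]}}

```text
clock: 48.25
ee_pos: [0.5558, 0.0799, 0.1122]
ee_rot: [1.553, 2.726, 0.004]
contact_force: [2.3, -0.1, -0.8]
width: 0.013
```

```bash
python3 -c "
from h import *
kst(); go([.5548,.0800,.1115])"
```

```text
F [ 2.3 -0.1 -0.8] M [ 0.01 -0.22 -0.06] w 0.013 [0.5558 0.0799 0.1122] yaw 30.7 tilt [ 0.005  0.001 -1.   ] [ 0.27  0.61 -0.72  1.83  0.51  0.89 -0.16]
dp [ 0.02 -0.03  0.02] turn [0. 0. 0.]
```

Emit:
{"method": "drive_tool", "body": {"moves": [{"dp": [0.01,-0.02,0],"turn": [0,0,-1],"grip": 0},{"dp": [0.01,-0.02,0],"turn": [0,0,-2],"grip": 0},{"dp": [0.01,-0.02,0],"turn": [0,0,-3],"grip": 0},{"dp": [0.01,-0.02,0],"turn": [0,0,-4],"grip": 0},{"dp": [0.01,-0.02,0],"turn": [0,0,-5],"grip": 0},{"dp": [0.01,-0.02,0],"turn": [0,0,-6],"grip": 0},{"dp": [0.01,-0.02,0],"turn": [0,0,-7],"grip": 0},{"dp": [0.01,-0.02,0],"turn": [0,0,-8],"grip": 0}]}}

```text
clock: 48.92
ee_pos: [0.5559, 0.0801, 0.1123]
ee_rot: [0.302, 3.121, 0.003]
contact_force: [2.7, 0.4, -3.1]
width: 0.0131
```

```bash
python3 -c "
from h import *
kst(); go([.5548,.0800,.1115],down(np.radians(99)))"
```

```text
F [ 2.7  0.4 -3.1] M [ 0.24 -0.54 -0.06] w 0.0131 [0.5559 0.0801 0.1123] yaw 78.9 tilt [ 0.006  0.002 -1.   ] [ 0.39  0.68 -0.95  1.83  0.67  0.98  0.53]
dp [ 0.04 -0.01  0.03] turn [ 0.02  0.06 -3.34]
```

Emit:
{"method": "drive_tool", "body": {"moves": [{"dp": [0.02,0,0.02],"turn": [0,0.03,-0.7],"grip": 0},{"dp": [0.03,0,0.02],"turn": [0,0.03,-1.4],"grip": 0},{"dp": [0.03,0,0.02],"turn": [0,0.03,-2.1],"grip": 0},{"dp": [0.03,0,0.02],"turn": [0,0.03,-2.8],"grip": 0},{"dp": [0.03,0,0.02],"turn": [0,0.03,-3.2],"grip": 0},{"dp": [0.03,0,0.02],"turn": [0,0.03,-3.2],"grip": 0}]}}

```text
clock: 49.42
ee_pos: [0.5559, 0.0803, 0.1122]
ee_rot: [-0.226, 3.129, 0.003]
contact_force: [0.8, -1.2, 3.9]
width: 0.0136
```

```bash
python3 -c "
from h import *
kst()"
```

```text
F [ 0.8 -1.2  3.9] M [-0.29 -0.24  0.05] w 0.0136 [0.5559 0.0803 0.1122] yaw 98.2 tilt [ 0.004  0.002 -1.   ] [ 0.43  0.72 -1.04  1.83  0.73  1.03  0.81]
```

Now creep into the stop.

Emit:
{"method": "drive_tool", "body": {"moves": [{"dp": [0,0,0],"turn": [0,0,-0.2],"grip": 0},{"dp": [0,0,0],"turn": [0,0,-0.4],"grip": 0},{"dp": [0,0,0],"turn": [0,0,-0.6],"grip": 0},{"dp": [0,0,0],"turn": [0,0,-0.6],"grip": 0}]}}

```text
clock: 49.75
ee_pos: [0.5561, 0.0803, 0.1123]
ee_rot: [-0.325, 3.12, 0.003]
contact_force: [1.0, 0.2, 1.6]
width: 0.0131
```

```bash
python3 -c "
from h import *
kst()"
```

```text
F [1.  0.2 1.6] M [ 0.02 -0.14 -0.61] w 0.0131 [0.5561 0.0803 0.1123] yaw 101.9 tilt [ 0.005  0.002 -1.   ] [ 0.44  0.73 -1.06  1.83  0.74  1.04  0.86]
```

Emit:
{"method": "drive_tool", "body": {"moves": [{"dp": [0,0,0],"turn": [0,0,-0.2],"grip": 0},{"dp": [0,0,0],"turn": [0,0,-0.4],"grip": 0},{"dp": [0,0,0],"turn": [0,0,-0.5],"grip": 0},{"dp": [0,0,0],"turn": [0,0,-0.5],"grip": 0}]}}

```text
clock: 50.08
ee_pos: [0.5561, 0.0803, 0.1123]
ee_rot: [-0.406, 3.111, 0.004]
contact_force: [-0.1, 0.8, 2.7]
width: 0.0131
```

```bash
python3 -c "
from h import *
kst()"
```

```text
F [-0.1  0.8  2.7] M [ 0.11  0.04 -1.41] w 0.0131 [0.5561 0.0803 0.1123] yaw 104.9 tilt [ 0.004  0.003 -1.   ] [ 0.44  0.73 -1.07  1.83  0.75  1.04  0.91]
```

Emit:
{"method": "drive_tool", "body": {"moves": [{"dp": [0,0,0],"turn": [0,0,0],"grip": 0.3},{"dp": [0,0,0],"turn": [0,0,0],"grip": 0.5},{"dp": [0,0,0],"turn": [0,0,0],"grip": 0.5},{"dp": [0,0,-0.6],"turn": [0,0,0],"grip": 0.5},{"dp": [0,0,-2],"turn": [0,0,0],"grip": 0.5},{"dp": [0,0,-3.2],"turn": [0,0,0],"grip": 0.5},{"dp": [0,0,-4.4],"turn": [0,0,0],"grip": 0.5},{"dp": [0,0,-5.4],"turn": [0,0,0],"grip": 0.5}]}}

```text
clock: 50.75
ee_pos: [0.5552, 0.0804, 0.2768]
ee_rot: [-0.408, 3.109, 0.004]
contact_force: [1.3, -0.3, 0.0]
width: 0.0428
```

```bash
python3 -c "
from h import *
p=camera_params('wrist');im=capture('wrist'); np.savez('w32.npz',**p); cv2.imwrite('pics/w32.png',im);u=proj(p,[.555,.08,.1]).astype(int);x0,y0=u[0]-60,max(u[1]-50,0);print(x0,y0)
cv2.imwrite('pics/w32z.png',zoom(im,x0,y0,x0+120,y0+100,6)); kst()"
```

```text
258 129
F [2.1 1.7 4.3] M [ 0.15 -0.16 -0.05] w 0.0429 [0.557 0.082 0.282] yaw 104.9 tilt [ 0.012  0.005 -1.   ] [ 0.52  0.57 -1.21  1.59  0.55  1.35  1.08]
```

View pics/w32z.png

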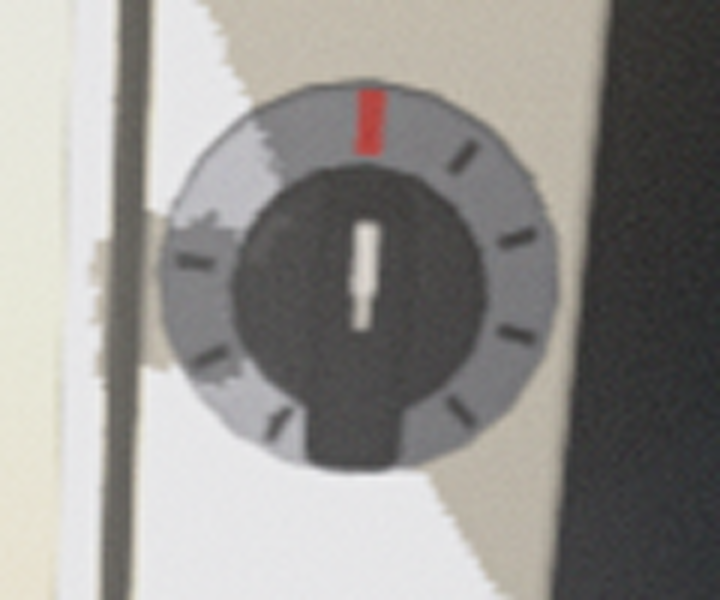

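Emit:
{"method": "drive_tool", "body": {"moves": [{"dp": [0,1,-1],"turn": [0,0,0],"grip": 0.5},{"dp": [0,2,-2],"turn": [0,0,0.5],"grip": 0.5},{"dp": [0,3,-2.5],"turn": [0,0,1],"grip": 0.5},{"dp": [0,3,-2.5],"turn": [0,0,1],"grip": 0.5},{"dp": [0,3,-2.5],"turn": [0,0,1],"grip": 0.5},{"dp": [0,3,-2.5],"turn": [0,0,1],"grip": 0.5}]}}

```text
clock: 51.3
ee_pos: [0.5327, 0.1684, 0.3566]
ee_rot: [-0.247, 3.119, 0.004]
contact_force: [-0.2, -0.5, -0.5]
width: 0.0426
```

```bash
python3 -c "
from h import *
kst()
p=camera_params('wrist');im=capture('wrist'); cv2.imwrite('pics/w33.png',im)
im=capture('scene'); cv2.imwrite('pics/s33.png',zoom(im,180,120,580,330,2))
p=ld('w32.npz'); f=lambda x,y:(258+(x+.5)/6-.5,129+(y+.5)/6-.5)
O,I=plane(p,f(367,222),.13),plane(p,f(361,330),.13);d=O-I;a,b=plane(p,f(371,90),.092),plane(p,f(368,155),.092);e=a-b;c=np.array([.555,.0801])
A=lambda v:np.degrees(np.arctan2(v[1],v[0]))%360
print(A(d),A(e),A(a[:2]-c),A(O[:2]-c))
"
```

```text
F [-0.2 -0.5 -0.5] M [-0.03 -0.04  0.02] w 0.0426 [0.5327 0.1684 0.3566] yaw 99.0 tilt [ 0.012  0.004 -1.   ] [ 0.35  0.5  -1.19  1.45  0.47  1.49  0.9 ]
191.83656933149618 192.3492776970534 193.00627700879141 193.88529541022146
```

View pics/s33.png

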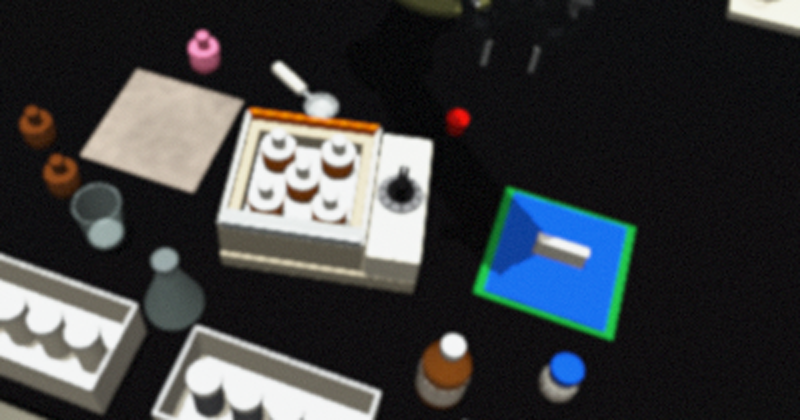

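View pics/w33.png

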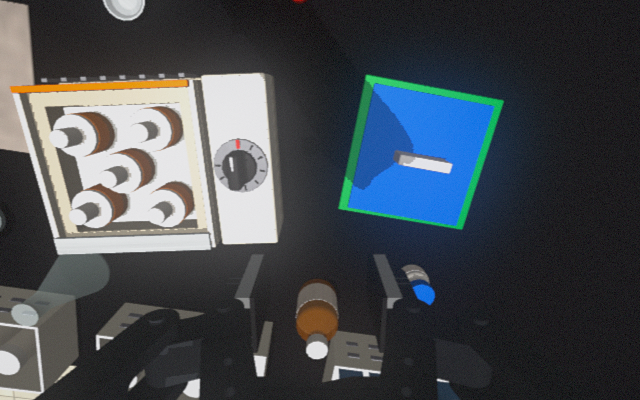

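```bash
python3 -c "
from rig import ctrl
print(ctrl.close_job())"
```

```text
the job is handed in; nothing more can be done
None
```

The lift is refilled and the job is handed in, finished at about 51 s of the 210 s allowed; no verdict was reported.

- **Cover:** I tilted the blue cover about 14° over the orange lip, drew it 40 mm out from under the rail and laid it flat on the green mat, handle up. The last pictures show an even green border all round it.
- **Jars:** All five amber jars stand upright on the platform, four at the corners and one in the middle. Each was lowered until the platform took its weight before I let go. The fourth went about 3 mm past its balance point while being lowered, and I backed it off before releasing. It sits 2 to 4 mm towards the lip from its nominal spot.
- **Knob:** I turned it counter-clockwise in two grips until it hit the stop, where the reaction reached about 1.4 N m and the fingers slipped slightly. The white pointer lines up with the red mark to within about 1°.
- **Rest of the bench:** No jar was seen to be knocked aside. The look-alikes, glassware and tools appear unmoved in the last pictures, and the gripper is clear of everything.

No final check failed. The one disagreement was when gripping the cover's handle, where the tool stopped about 4 mm higher than I commanded with a contact force of about 8 N. I did not find the cause, and the grip held throughout.

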